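# Load the dish dryer with pan lids

### The arm

A 7-joint arm with a two-finger parallel gripper is mounted at the origin on the work surface. World frame = base frame: x ahead of the robot, y to its left, z up, the work surface at z = 0. Lengths are in m, angles in rad, forces in N, time in s.
With the tool pointing down it reaches from about 0.4 to 0.9 m from the base axis. Payload 5.5 kg.
Tool frame: the origin (TCP) lies between the finger pads; the fingertips stand 25 mm ahead of it and the grasp point (between the pads) lies 6 mm ahead of it; z points along the fingers, y is the line along which they close (so a half turn about z gives the same grasp; the last joint's range is limited). The gripper opens to 92 mm and grips with 3 to 60 N. Pads are 19 mm wide; open, the fingers measure 130 mm over their backs; the gripper's body (75 mm by 190 mm) begins 47 mm behind the grasp point.
Start: joints at [-0.838, 0.501, -0.427, 1.55, 0.221, 1.138, -0.21], TCP at [0.294, 0.58, 0.252] pointing down, gripper open.
Joint ranges: [-2.88, 2.88], [-0.31, 2.03], [-1.54, 1.56], [0.2, 2.42], [-1.41, 4.55], [0.19, 2.02], [-2.57, 2.57]. Speed limits (rad/s): [2.57, 2.57, 3.14, 3.14, 3.14, 3.14, 3.14].

### API

Orientations are given as a unit quaternion [w, x, y, z].
In Python, from plant import robot gives the robot as it stands.
- The arm moves only by the tool servo_tool, never from a script. Its argument "rows" is a list of rows, each a list of 7 numbers: the shift along the tool's x, y, z as a fraction of full scale, then the turn, a rotation vector about the tool's x, y, z as a fraction of full scale, then the opening, from -1 (shut) to 1 (fully open). In form: [[dx, dy, dz, rx, ry, rz, hand], ...]. A call has 1 to 8 rows; each row shifts and turns the commanded pose from where the row before left it, along the tool's axes as they then stand; what a row does not reach is not made up. Full scale, the value 1, is 3 cm for a shift and 0.12 rad for a turn. A row lasts 1/10 s, in which the tool goes at most 50 mm and 8.59 degrees, less where a joint would pass 70% of its speed; a pose out of reach is approached as far as the arm can. A call with a number of a shift or a turn outside -1 to 1 is refused whole. A call with a gripper value outside its range is refused whole. The fingers move at their own pace and stop on an object; the grip force is fixed at half the most. Time passes only in rows, so rows that do not move let the fingers close. It gives the time, the measured TCP pose, the force, the opening and the grip force at its end, in the units of the state.
- robot.get_obs(): the state, without advancing time (a new reading comes with each control period).
- robot.snapshot(name): name is "side" or "top"; returns (picture, depth): 420x560x3 uint8, blue, green, red; 420x560 float32, m along the optical axis (not along the pixel's ray), 0 where there is no reading.
- robot.camera_info(name): a dict with "intrinsics" (3x3 intrinsics, pixels), "rvec" (rotation vector, rad) and "tvec" (3), from world to camera coordinates, as OpenCV has them. Camera axes: x right, y down, z forward; pixel columns grow to the right and rows downward; lengths in m; the calibration is good to about 2 mm. A picture is of the moment at which its call begins. camera_info takes no time and is no camera call.
- robot.close_job(): hands the job in; it is judged then, once.
The state is a dict: "time": time; "qpos": joint angles; "joint_vel": joint speeds; "effort": joint torques, N m; "position": TCP position; "ee_rot": TCP orientation; "wrist_force": force on the tool from outside, world axes, zero at the start; "wrist_torque": the same for the moment, N m; "gripper_width": finger opening in m; "grip_force": force on a finger pad.
Only numpy, scipy, OpenCV 4.12 (cv2) and the standard library are available. Lean on these libraries where they do the work, as an engineer would, in place of code of your own. Each camera call takes 0.05 s, during which the arm holds its last target. There are 200 camera calls.

### The job

Clear the two jars out of the dish dryer's rack and stand them upright on the wooden tray; then stand every saucepan lid from the counter upright on its edge in the rack, each in its own slot between the tines (any slot, knob facing either way along the row), and finally turn the timer dial to the one long mark on its scale. The jars must stay on the tray, and leave the soap bottle, mug and pepper mill alone.

Things in the scene. Friction and masses are not known exactly. Their poses are not given: they have to be found in the camera images.
- dryer: Fixed white electric dish dryer, 216 x 230 mm. Origin on the counter under the middle of its rack; x from control ledge to rack (away from the robot at yaw 0), y along the row of slots. Rack: a trough along y, floor at z 12 mm, inside y -109 to 109, two steel rails along y centred at x -42 and 42 (8 wide, tops z 30), walls up to z 30. Control ledge x -154 to -62, top z 30
- slot0 (a point): Where the centre of an upright lid is when it stands in this slot: 70 mm above the counter, at dryer x 0, y -81. The rack has 4 such slots. In each a pair of upright steel tines (5 mm thick, tops at z 63 mm) stands on each rail, leaving a 13 mm gap in y; a lid put in edge-first rests on both rails, its plane across y, its edge 3 mm above the trough floor
- slot1 (a point): As slot0, for the slot at dryer y -27 mm
- slot2 (a point): As slot0, for the slot at dryer y 27 mm
- slot3 (a point): As slot0, for the slot at dryer y 81 mm
- dial (a joint): Angle of the dryer's timer dial, rad, 0 to 4.2, growing clockwise seen from above; 2.4 is the one long mark of the scale (the other marks are short, 0.6 rad apart, from 0 to 4.2). It stays where it is left, light friction (0.04 N m). The pointer end of the grip bar points along dryer -x at 2.4
- dial_axis (a point): On the dial's axis, at the top of its grip (67 mm above the counter). The grip is an upright bar 10 mm wide, 44 long, 28 high (z 39 to 67), on a 48 mm disc whose top is at z 39; a short black line on the bar's top marks its pointer end
- long_mark (a point): The long black mark on the scale beside the dial, 35 mm from the dial's axis, towards dryer -x
- tray: Fixed wooden tray, 230 (x) x 110 (y) mm, floor 8 mm thick, rim 14 mm high and 6 mm wide. Origin under its middle, on the counter
- jar_a: Closed green glass jar with steel cap, upright cylinder 56 mm across, 88 high, about 0.3 kg, heavy bottom. Origin at the centre of its underside, z to its cap. Stands at first in the trough of the rack, between the two rows of tines, where it is in the way of the lids
- jar_b: Closed green glass jar with steel cap, upright cylinder 56 mm across, 88 high, about 0.3 kg, heavy bottom. Origin at the centre of its underside, z to its cap. Stands at first in the trough of the rack, between the two rows of tines, where it is in the way of the lids
- lid0: Steel saucepan lid: flat disc 110 mm across, 8 mm thick, with an upright square black knob, 20 x 20 mm (sides along the lid's x and y), rising 36 mm from the middle of its upper face; about 0.12 kg. Origin at the centre of its underside, z along the knob. Lies flat on the counter at first, knob up. May be absent
- lid1: Steel saucepan lid: flat disc 110 mm across, 8 mm thick, with an upright square black knob, 20 x 20 mm (sides along the lid's x and y), rising 36 mm from the middle of its upper face; about 0.12 kg. Origin at the centre of its underside, z along the knob. Lies flat on the counter at first, knob up. May be absent
- lid2: Steel saucepan lid: flat disc 110 mm across, 8 mm thick, with an upright square black knob, 20 x 20 mm (sides along the lid's x and y), rising 36 mm from the middle of its upper face; about 0.12 kg. Origin at the centre of its underside, z along the knob. Lies flat on the counter at first, knob up. May be absent
- lid3: Steel saucepan lid: flat disc 110 mm across, 8 mm thick, with an upright square black knob, 20 x 20 mm (sides along the lid's x and y), rising 36 mm from the middle of its upper face; about 0.12 kg. Origin at the centre of its underside, z along the knob. Lies flat on the counter at first, knob up. May be absent
- soap: Bystander: dish soap bottle, 60 mm across, 170 high, behind the dryer
- mug: Bystander: white mug, 80 mm across, 90 high
- mill: Bystander: wooden pepper mill, 54 mm across, 130 high

How it is judged:
By the outcome, as a careful person would: the job done as asked, in the order asked, and still so for the second after the job is handed in, with the robot touching nothing.
Of lid0, lid1, lid2, lid3 only 3 to 4 are there at a start; the rules pass over those that are not, and their reading is None.
At some moment in a run one of jar_a, jar_b may be knocked a few centimetres aside while the robot is not near it.
It also fails if it takes over 208 s, if anything falls off the work surface, if the arm or the gripper's body presses on something with over 40 N, if the wrist force passes 120 N, or if a joint passes its speed limit or range.

## Working session

There is one attempt and no reset: what is moved stays moved. The work goes in short steps, Python scripts to look and compute and a tool call to move; the robot and the scene stay as the last step left them, time stands still between calls to the robot, and variables do not carry over. Pictures are saved under pics/ and viewed, at most 14 in all, crops included, and the job is handed in when it is done.

Besides the shell and the picture viewer there is one more tool, called after ">>>" as name([rows], argument=value, ...), one row to a line, values as JSON. servo_tool: Moves the arm, as the interface text tells. Its arguments: {"type":"object","properties":{"rows":{"type":"array"}},"required":["rows"]}

```bash
ls; mkdir -p pics
cat > h.py <<'E'
import numpy as np, cv2
from plant import robot
def cam(n):
    c=robot.camera_info(n); K=np.array(c["intrinsics"],float); R=cv2.Rodrigues(np.array(c["rvec"],float))[0]; return K,R,np.array(c["tvec"],float).ravel()
def cloud(n,d):
    K,R,t=cam(n); v,u=np.indices(d.shape); p=np.stack([(u-K[0,2])/K[0,0]*d,(v-K[1,2])/K[1,1]*d,d],-1)
    return (p-t)@R
def snap(n,f=None):
    im,d=robot.snapshot(n)
    if f: cv2.imwrite(f"pics/{f}.png",im)
    return im,d,cloud(n,d)
E
python3 - <<'E'
from h import *
for n in("top","side"):
    im,d,P=snap(n,n+"0"); np.savez(n+"0.npz",im=im,d=d,P=P); K,R,t=cam(n); print(n,K,-R.T@t,R)
print(robot.get_obs())
E
```

```text
pics
top [[427.31910301   0.         276.46606383]
 [  0.         427.31910301 203.10760585]
 [  0.           0.           1.        ]] [0.35271418 0.00367135 1.1794803 ] [[ 0.09866677 -0.99510153  0.00614897]
 [-0.97001617 -0.097555   -0.222602  ]
 [ 0.22211146  0.01599882 -0.97489001]]
side [[512.33143433   0.         278.62928537]
 [  0.         512.33143433 205.8911256 ]
 [  0.           0.           1.        ]] [ 0.19514144 -0.99404241  1.0214845 ] [[ 0.93157471 -0.36354247 -0.00233277]
 [-0.23990344 -0.60990414 -0.7552902 ]
 [ 0.2731573   0.70416888 -0.65538635]]
{'time': 0.1, 'qpos': array([-0.83780403,  0.50176055, -0.42683476,  1.55136498,  0.22082407,
        1.13834089, -0.21028937]), 'joint_vel': array([ 0.00020686, -0.00182952, -0.00078903, -0.00160605, -0.00090929,
        0.00130079,  0.00090285]), 'effort': array([-9.36077588e-03, -5.67877400e+01, -5.83717749e+00, -2.79912847e+01,
       -6.87873107e-02,  2.42590019e-02,  3.77520360e-05]), 'position': array([0.2940079 , 0.57901961, 0.25077229]), 'ee_rot': array([-2.31709055e-04,  2.32694782e-01,  9.72549391e-01, -8.75145194e-04]), 'wrist_force': array([-0.13973463, -0.0856147 , -0.50517703]), 'wrist_torque': array([ 0.02503448,  0.00963521, -0.0072822 ]), 'grip_force': 0.0, 'gripper_width': 0.09181002887486096}
```

View pics/top0.png

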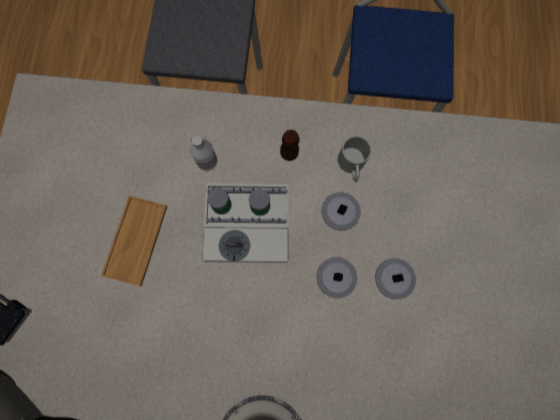

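View pics/side0.png

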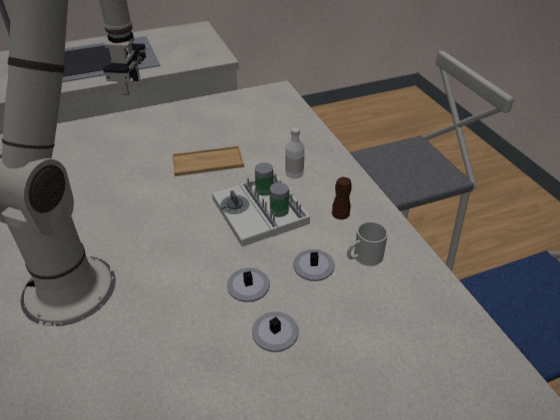

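The top view shows three lids: knobs at about (342,210), (338,277) and (397,278). The jars are at (219,200) and (260,203), the dial at (235,245), and the tray centre is near (135,240). The side view agrees.

```bash
cat > m.py <<'E'
from h import *
z=np.load("top0.npz"); im,P=z["im"],z["P"]; s=np.load("side0.npz")
def roi(a,u0,u1,v0,v1): return a[v0:v1,u0:u1].reshape(-1,3)
for nm,(u,v) in dict(A=(342,210),B=(338,277),C=(397,278)).items():
    p=roi(P,u-30,u+30,v-30,v+30); c=roi(im,u-30,u+30,v-30,v+30)
    k=(c.max(1)<45)&(p[:,2]>.030); kp=p[k]
    disc=(p[:,2]>.0045)&(p[:,2]<.02); dp=p[disc]
    r=cv2.minAreaRect((kp[:,:2]*1000).astype(np.float32)); e=cv2.minEnclosingCircle((dp[:,:2]*1000).astype(np.float32))
    print(nm,k.sum(),np.median(kp[:,2]),r,disc.sum(),e, cv2.minAreaRect((dp[:,:2]*1000).astype(np.float32))[:2])
for nm,b in dict(jars=(205,290,180,226)).items():
    p=roi(P,*b); q=p[(p[:,2]>.09)]; 
    km=cv2.kmeans(q[:,:2].astype(np.float32),2,None,(3,50,1e-6),5,cv2.KMEANS_PP_CENTERS)
    for i in(0,1):
        w=q[km[1].ravel()==i]; print("jar",len(w),np.median(w[:,2]),cv2.minEnclosingCircle((w[:,:2]*1000).astype(np.float32)))
p=roi(P,95,175,190,295);c=roi(im,95,175,190,295).astype(int); w=(c[:,2]-c[:,0]>50); t=p[w&(p[:,2]>.003)]; print("tray",w.sum(),np.percentile(t[:,2],[5,50,95]),cv2.minAreaRect((t[:,:2]*1000).astype(np.float32)))
p=roi(P,195,300,175,270); t=p[(p[:,2]>.022)&(p[:,2]<.036)]; print("dryer",len(t),cv2.minAreaRect((t[:,:2]*1000).astype(np.float32)))
l=p[(p[:,2]>.05)&(p[:,2]<.078)]; 
d=roi(P,215,255,228,265); g=d[d[:,2]>.052]; print("dial",len(g),np.median(g[:,2]),cv2.minAreaRect((g[:,:2]*1000).astype(np.float32)))
d2=d[(d[:,2]>.034)&(d[:,2]<.044)];print("disc",len(d2),cv2.minEnclosingCircle((d2[:,:2]*1000).astype(np.float32)))
big=cv2.resize(im[172:272,190:300],None,fx=5.4,fy=5.4,interpolation=cv2.INTER_CUBIC); b2=cv2.resize(s["im"][150:250,200:320],None,fx=5,fy=5,interpolation=cv2.INTER_CUBIC)
b2=cv2.convertScaleAbs(b2,alpha=1.6); big=cv2.convertScaleAbs(big,alpha=1.6)
cv2.imwrite("pics/c0.png",big); cv2.imwrite("pics/c1.png",b2)
E
python3 m.py
```

```text
A 52 0.04331458568182479 ((615.3472900390625, -158.0406951904297), (17.972864151000977, 19.553468704223633), 69.92467498779297) 1053 ((630.87939453125, -170.88919067382812), 99.80982208251953) ((632.65380859375, -166.508056640625), (139.1775665283203, 193.00103759765625))
B 57 0.04362304114714358 ((399.0947265625, -80.22349548339844), (21.15582275390625, 190.5530242919922), 22.600421905517578) 1190 ((436.70806884765625, -164.7460174560547), 104.084228515625) ((434.49920654296875, -165.13404846191406), (157.81748962402344, 153.1061248779297))
C 59 0.04337893546332118 ((444.6177978515625, -318.36968994140625), (17.710704803466797, 20.693235397338867), 17.950767517089844) 1186 ((458.83642578125, -324.3736267089844), 99.57059478759766) ((448.76800537109375, -322.167724609375), (161.2179718017578, 159.22642517089844))
jar 358 0.09945174167594002 ((493.0984191894531, 35.95266342163086), 144.04808044433594)
jar 353 0.0996079636157817 ((597.7478637695312, 175.3993377685547), 27.28872299194336)
tray 3243 [0.00432436 0.00819584 0.01496809] ((450.81793212890625, 225.20462036132812), (467.88763427734375, 227.8970489501953), 81.19102478027344)
dryer 3799 ((554.933837890625, 101.0547103881836), (216.81643676757812, 230.7890167236328), 5.016528129577637)
dial 77 0.06648816869583479 ((431.85906982421875, 64.90235137939453), (197.14096069335938, 34.468082427978516), 47.644893646240234)
disc 209 ((492.40234375, 120.26075744628906), 59.99242401123047)
```

View pics/c0.png

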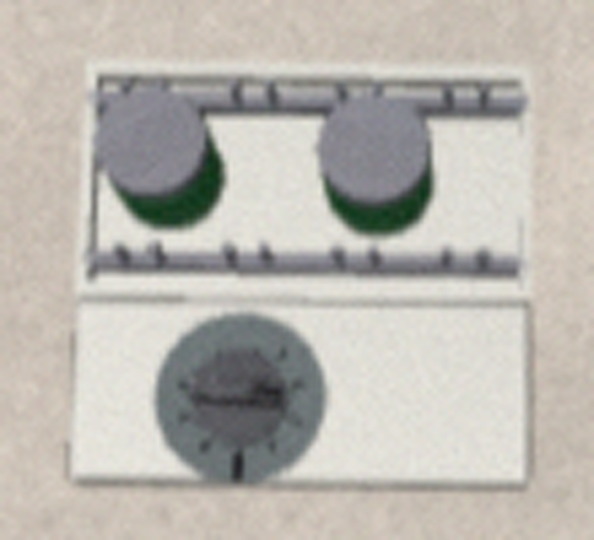

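```bash
cat >> h.py <<'E'
def roi(a,b): return a[b[2]:b[3],b[0]:b[1]].reshape(-1,3)
def near(p,r,it=6):
    c=np.median(p,0)
    for _ in range(it):
        c=np.median(p[np.hypot(*(p-c)[:,:2].T)<r],0)
    return p[np.hypot(*(p-c)[:,:2].T)<r]
def rect(p): 
    r=cv2.minAreaRect((p[:,:2]*1000).astype(np.float32)); return np.round(r[0],1),np.round(r[1],1),round(r[2],1)
def circ(p):
    r=cv2.minEnclosingCircle((p[:,:2]*1000).astype(np.float32)); return np.round(r[0],1),round(r[1],1)
def knobs(im,P,uv):
    for u,v in uv:
        b=(u-28,u+28,v-28,v+28); p=roi(P,b); c=roi(im,b)
        k=near(p[(c.max(1)<55)&(p[:,2]>.036)&(p[:,2]<.05)],.018); d=near(p[(p[:,2]>.0045)&(p[:,2]<.014)],.062)
        print("knob",len(k),rect(k),np.median(k[:,2]),"disc",circ(d),np.mean(d[:,:2],0).round(4))
def jars(P,b=(95,300,175,295)):
    p=roi(P,b); q=p[(p[:,2]>.085)&(p[:,2]<.115)]
    while len(q)>60:
        c=np.median(q,0)[:2]; i=np.argmin([np.sum(np.hypot(*(q[:,:2]-x[:2]).T)>.03) for x in q[::5]]); w=near(q[np.hypot(*(q[:,:2]-q[::5][i][:2]).T)<.06],.032)
        print("jar",len(w),np.median(w[:,2]).round(4),circ(w),np.mean(w[:,:2],0).round(4)); q=q[np.hypot(*(q[:,:2]-w.mean(0)[:2]).T)>.04]
E
python3 - <<'E'
from h import *
z=np.load("top0.npz"); im,P=z["im"],z["P"]
knobs(im,P,[(342,210),(338,277),(397,278)]); jars(P)
b=(95,175,190,295);p=roi(P,b);c=roi(im,b).astype(int); t=p[(c[:,2]-c[:,0]>40)&(p[:,2]>.003)&(p[:,2]<.02)]; t=near(t,.14); print("tray",rect(t),t.mean(0))
p=roi(P,(195,300,175,270)); t=p[(p[:,2]>.026)&(p[:,2]<.033)]; print("dryer",rect(near(t,.17)))
b=(215,255,228,265); d=roi(P,b); g=near(d[(d[:,2]>.058)&(d[:,2]<.075)],.03); print("dial",len(g),np.median(g[:,2]),rect(g),g.mean(0))
d2=near(d[(d[:,2]>.0355)&(d[:,2]<.044)],.04);print("disc",len(d2),circ(d2))
S=np.load("side0.npz");P2=S["P"];p=roi(P2,(205,320,150,250));t=p[(p[:,2]>.026)&(p[:,2]<.033)]; print("dryer side",rect(near(t,.17)))
p=roi(P2,(200,320,150,230)); jars(P2,(200,320,150,230))
E
```

```text
knob 52 (array([ 615.8, -158.5]), array([18.3, 20.9]), 68.0) 0.04331458568182479 disc (array([ 611.6, -156.1]), 59.1) [ 0.6137 -0.1582]
knob 57 (array([ 431.1, -158.9]), array([18.4, 19.6]), 5.6) 0.043776636293636796 disc (array([ 430.2, -157.6]), 59.4) [ 0.4297 -0.159 ]
knob 56 (array([ 444.5, -318.3]), array([17.3, 20.7]), 19.3) 0.043583261152916546 disc (array([ 442.9, -315.4]), 60.7) [ 0.443 -0.317]
jar 360 0.0995 (array([597.7, 175.4]), 27.3) [0.5965 0.1745]
jar 358 0.0993 (array([605.5,  68. ]), 28.0) [0.6035 0.0677]
tray (array([477.4, 401.4]), array([112.5, 229.3]), 81.2) [0.47522988 0.40321036 0.00872036]
dryer (array([554.6, 100.4]), array([214.6, 230.7]), 5.6)
dial 71 0.0664260389418699 (array([486.3, 124.3]), array([10.1, 43.2]), 0.7) [0.48589442 0.12415607 0.06623045]
disc 163 (array([482.1, 131.7]), 31.6)
dryer side (array([556.6, 100.1]), array([218.1, 237.5]), 5.7)
jar 248 0.1014 (array([606.2,  63.9]), 27.0) [0.6044 0.0595]
jar 208 0.1015 (array([598.5, 169.9]), 27.6) [0.5964 0.1654]
jar 131 0.0981 (array([720.5, 220.7]), 27.1) [0.7162 0.2129]
```

View pics/c1.png

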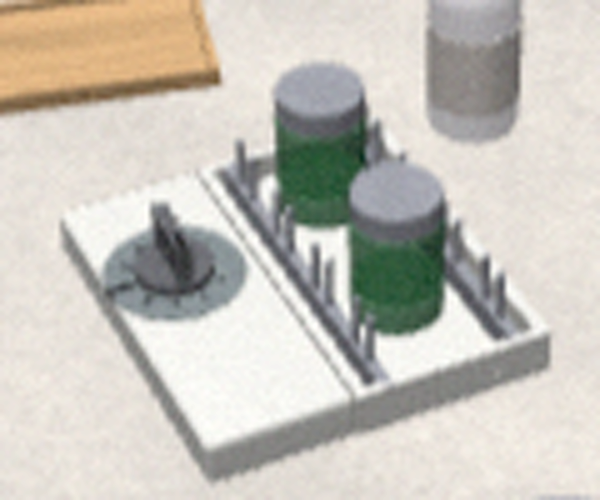

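The crop confirms the dial's long mark on the side facing the robot, with the pointer end at right. Dryer yaw is about 5.4°, origin about (0.601, 0.105). First I turn the tool to the dryer axes and move over jar A.

>>> servo_tool([
  [0, 0, 0, 0, 0, -1, 0.6],
  [0, 0, 0, 0, 0, -1, 0.6],
  [0, 0, 0, 0, 0, -1, 0.6],
  [0, 0, 0, 0, 0, -1, 0.6],
  [0, 0, 0, 0, 0, -0.7, 0.6],
])

```text
time: 0.6
position: [0.2942, 0.5792, 0.2511]
ee_rot: [-0.0, -0.049, 0.999, -0.0]
wrist_force: [1.1, 0.2, 0.1]
gripper_width: 0.0734
grip_force: 0.0
```

>>> servo_tool([
  [-0.6, -1, 0, 0, 0, 0, 0.6],
  [-0.6, -1, 0, 0, 0, 0, 0.6],
  [-0.6, -1, 0, 0, 0, 0, 0.6],
  [-0.6, -1, 0, 0, 0, 0, 0.6],
  [-0.6, -1, 0, 0, 0, 0, 0.6],
  [-0.6, -1, 0, 0, 0, 0, 0.6],
  [-0.6, -1, 0, 0, 0, 0, 0.6],
  [-0.6, -1, 0, 0, 0, 0, 0.6],
])

```text
time: 1.4
position: [0.4607, 0.3527, 0.2513]
ee_rot: [-0.0, -0.047, 0.999, -0.0]
wrist_force: [1.0, 0.7, -0.0]
gripper_width: 0.0736
grip_force: 0.0
```

>>> servo_tool([
  [-0.6, -1, 0, 0, 0, 0, 0.6],
  [-0.6, -1, 0, 0, 0, 0, 0.6],
  [-0.6, -1, 0, 0, 0, 0, 0.6],
  [-0.6, -1, 0, 0, 0, 0, 0.6],
  [-0.6, -1, 0, 0, 0, 0, 0.6],
  [-0.6, -1, 0, 0, 0, 0, 0.6],
  [-0.4, -0.4, 0, 0, 0, 0, 0.6],
  [0, 0, 0, 0, 0, 0, 0.6],
])

```text
time: 2.2
position: [0.5993, 0.1717, 0.251]
ee_rot: [-0.0, -0.045, 0.999, -0.0]
wrist_force: [-0.1, -0.3, -0.0]
gripper_width: 0.0735
grip_force: 0.0
```

```bash
cat >> h.py <<'E'
from scipy.spatial.transform import Rotation as Ro
YAW=np.radians(5.4); O=np.array([.6008,.1048,0]); D=np.array([[np.cos(YAW),-np.sin(YAW),0],[np.sin(YAW),np.cos(YAW),0],[0,0,1]])
def tool():
    o=robot.get_obs(); q=o["ee_rot"]; return o,np.array(o["position"]),Ro.from_quat([q[1],q[2],q[3],q[0]]).as_matrix()
def rel(*targets):
    "tool state, and shifts in units to TCP targets (world m), along present tool axes"
    o,p,R=tool(); print("t",round(o["time"],1),"p",p.round(4),"x",R[:,0].round(3),"y",R[:,1].round(3),"z",R[:,2].round(3),"yhead",np.degrees(np.arctan2(R[1,1],R[0,1])).round(1),"F",o["wrist_force"].round(1),"w",round(o["gripper_width"],4),"g",round(o["grip_force"],1),"q",o["qpos"].round(2))
    for t in targets: print(" ->",np.round(t,4),((np.array(t)-p)@R/.03).round(2))
E
python3 - <<'E'
from h import *
im,d,P=snap("top"); jars(P,(195,300,175,227)); rel((.597,.175,.08))
E
```

```text
jar 353 0.0995 (array([605. ,  68.1]), 27.6) [0.6036 0.0676]
t 2.2 p [0.5977 0.1744 0.2512] x [-0.996 -0.093  0.001] y [-0.093  0.996  0.001] z [-0.001  0.001 -1.   ] yhead 95.3 F [-0.6  0.9 -0.4] w 0.0738 g 0.0 q [-0.02  0.45 -0.42  1.62  0.2   1.11  1.18]
 -> [0.597 0.175 0.08 ] [0.02 0.02 5.71]
```

>>> servo_tool([
  [0, 0, 1, 0, 0, 0, 0.6],
  [0, 0, 1, 0, 0, 0, 0.6],
  [0, 0, 1, 0, 0, 0, 0.6],
  [0, 0, 1, 0, 0, 0, 0.6],
  [0, 0, 1, 0, 0, 0, 0.6],
  [0, 0, 0.7, 0, 0, 0, 0.6],
  [0, 0, 0, 0, 0, 0, 0.6],
  [0, 0, 0, 0, 0, 0, -1],
])

```text
time: 3.05
position: [0.5966, 0.1768, 0.081]
ee_rot: [-0.0, -0.048, 0.999, 0.001]
wrist_force: [-0.3, 0.6, 0.3]
gripper_width: 0.0688
grip_force: 0.0
```

>>> servo_tool([
  [0, 0, 0, 0, 0, 0, -1],
  [0, 0, 0, 0, 0, 0, -1],
  [0, 0, 0, 0, 0, 0, -1],
  [0, 0, 0, 0, 0, 0, -1],
  [0, 0, 0, 0, 0, 0, -1],
])

```text
time: 3.55
position: [0.5987, 0.1756, 0.0825]
ee_rot: [0.001, -0.047, 0.999, 0.001]
wrist_force: [-0.5, 2.1, 7.1]
gripper_width: 0.0558
grip_force: 30.0
```

>>> servo_tool([
  [0, 0, -0.4, 0, 0, 0, -1],
  [0, 0, -1, 0, 0, 0, -1],
  [0, 0, -1, 0, 0, 0, -1],
  [0, 0, -1, 0, 0, 0, -1],
  [0, 0, -0.6, 0, 0, 0, -1],
  [0, 0, 0, 0, 0, 0, -1],
  [0, 0, 0, 0, 0, 0, -1],
])

```text
time: 4.25
position: [0.5973, 0.1736, 0.2004]
ee_rot: [-0.0, -0.047, 0.999, -0.0]
wrist_force: [-0.4, 0.4, -4.1]
gripper_width: 0.0554
grip_force: 30.0
```

Run:
```python
from h import *
rel((.527,.394,.2),(.428,.409,.2))
```

```text
t 4.2 p [0.5973 0.1736 0.2004] x [-0.996 -0.094  0.001] y [-0.094  0.996 -0.001] z [-0.    -0.001 -1.   ] yhead 95.4 F [-0.4  0.4 -4.1] w 0.0554 g 30.0 q [-0.02  0.5  -0.41  1.67  0.23  1.01  1.16]
 -> [0.527 0.394 0.2  ] [1.65 7.53 0.01]
 -> [0.428 0.409 0.2  ] [4.88 8.34 0.01]
```

>>> servo_tool([
  [0.6, 1, 0, 0, 0, 0, -1],
  [0.6, 1, 0, 0, 0, 0, -1],
  [0.6, 1, 0, 0, 0, 0, -1],
  [0.6, 1, 0, 0, 0, 0, -1],
  [0.6, 1, 0, 0, 0, 0, -1],
  [0.6, 1, 0, 0, 0, 0, -1],
  [0.6, 1, 0, 0, 0, 0, -1],
  [0.5, 1, 0, 0, 0, 0, -1],
])

```text
time: 5.05
position: [0.4325, 0.3998, 0.1985]
ee_rot: [-0.002, -0.047, 0.999, -0.001]
wrist_force: [1.3, 0.0, -4.5]
gripper_width: 0.0552
grip_force: 30.0
```

>>> servo_tool([
  [0.2, 0.3, 0, 0, 0, 0, -1],
  [0, 0, 0, 0, 0, 0, -1],
  [0, 0, 1, 0, 0, 0, -1],
  [0, 0, 1, 0, 0, 0, -1],
  [0, 0, 1, 0, 0, 0, -1],
  [0, 0, 0.7, 0, 0, 0, -1],
  [0, 0, 0.3, 0, 0, 0, -1],
  [0, 0, 0, 0, 0, 0, -1],
])

```text
time: 5.85
position: [0.4286, 0.4057, 0.0794]
ee_rot: [-0.001, -0.046, 0.999, -0.002]
wrist_force: [-0.7, 0.4, -3.0]
gripper_width: 0.0553
grip_force: 30.0
```

Run:
```python
from h import *
rel((.428,.409,.077))
```

```text
t 5.8 p [0.4286 0.4057 0.0794] x [-0.996 -0.092  0.002] y [-0.092  0.996 -0.003] z [-0.001 -0.004 -1.   ] yhead 95.3 F [-0.7  0.4 -3. ] w 0.0553 g 30.0 q [-0.49  0.62 -0.42  1.82  0.35  0.78  0.58]
 -> [0.428 0.409 0.077] [0.01 0.11 0.08]
```

>>> servo_tool([
  [0, 0, 0.1, 0, 0, 0, -1],
  [0, 0, 0, 0, 0, 0, -1],
  [0, 0, 0, 0, 0, 0, 0.6],
  [0, 0, 0, 0, 0, 0, 0.6],
  [0, 0, 0, 0, 0, 0, 0.6],
  [0, 0, 0, 0, 0, 0, 0.6],
  [0, 0, -1, 0, 0, 0, 0.6],
  [0, 0, -1, 0, 0, 0, 0.6],
])

```text
time: 6.65
position: [0.4271, 0.4079, 0.1375]
ee_rot: [-0.001, -0.047, 0.999, -0.001]
wrist_force: [0.9, 0.4, 0.7]
gripper_width: 0.0731
grip_force: 0.0
```

>>> servo_tool([
  [0, 0, -1, 0, 0, 0, 0.6],
  [0, 0, -1, 0, 0, 0, 0.6],
  [0, 0, -1, 0, 0, 0, 0.6],
  [0, 0, 0, 0, 0, 0, 0.6],
  [0, 0, 0, 0, 0, 0, 0.6],
])

```text
time: 7.15
position: [0.4282, 0.4087, 0.2285]
ee_rot: [0.001, -0.047, 0.999, 0.0]
wrist_force: [-0.9, -1.0, -0.1]
gripper_width: 0.0735
grip_force: 0.0
```

Run:
```python
from h import *
im,d,P=snap("side","s1"); jars(P,(160,320,130,230)); rel((.6045,.066,.23))
im,d,P=snap("top"); jars(P)
```

```text
jar 245 0.1015 (array([607.1,  63.8]), 27.9) [0.6047 0.059 ]
jar 171 0.0973 (array([428. , 399.8]), 28.4) [0.4274 0.3977]
jar 158 0.1022 (array([722.3, 225.6]), 27.0) [0.7178 0.2147]
t 7.2 p [0.4277 0.408  0.2273] x [-0.996 -0.094  0.   ] y [-0.094  0.996 -0.001] z [-0.    -0.001 -1.   ] yhead 95.4 F [ 0.7  0.1 -0. ] w 0.0736 g 0.0 q [-0.43  0.43 -0.5   1.73  0.23  1.04  0.67]
 -> [0.6045 0.066  0.23  ] [ -4.79 -11.91  -0.09]
jar 358 0.0996 (array([605.1,  68.3]), 27.8) [0.6034 0.0677]
```

>>> servo_tool([
  [-0.4, -1, 0, 0, 0, 0, 0.6],
  [-0.4, -1, 0, 0, 0, 0, 0.6],
  [-0.4, -1, 0, 0, 0, 0, 0.6],
  [-0.4, -1, 0, 0, 0, 0, 0.6],
  [-0.4, -1, 0, 0, 0, 0, 0.6],
  [-0.4, -1, 0, 0, 0, 0, 0.6],
  [-0.4, -1, 0, 0, 0, 0, 0.6],
  [-0.4, -1, 0, 0, 0, 0, 0.6],
])

```text
time: 8.05
position: [0.5456, 0.1769, 0.226]
ee_rot: [-0.001, -0.047, 0.999, -0.0]
wrist_force: [0.3, 0.4, -0.2]
gripper_width: 0.0732
grip_force: 0.0
```

>>> servo_tool([
  [-0.4, -1, 0, 0, 0, 0, 0.6],
  [-0.4, -1, 0, 0, 0, 0, 0.6],
  [-0.4, -1, 0, 0, 0, 0, 0.6],
  [-0.4, -0.85, 0, 0, 0, 0, 0.6],
  [0, 0, 0, 0, 0, 0, 0.6],
  [0, 0, 0, 0, 0, 0, 0.6],
])

```text
time: 8.65
position: [0.604, 0.0673, 0.2259]
ee_rot: [-0.002, -0.046, 0.999, 0.0]
wrist_force: [0.0, 0.4, -0.1]
gripper_width: 0.0736
grip_force: 0.0
```

Run:
```python
from h import *
rel((.605,.068,.08))
im,d,P=snap("top"); jars(P); im,d,P=snap("side"); jars(P,(160,320,130,230))
```

```text
t 8.7 p [0.604  0.0673 0.2259] x [-0.996 -0.092  0.003] y [-0.092  0.996  0.   ] z [-0.003  0.    -1.   ] yhead 95.3 F [ 0.   0.4 -0.1] w 0.0736 g 0.0 q [ 0.13  0.44 -0.37  1.69  0.18  1.05  1.36]
 -> [0.605 0.068 0.08 ] [-0.05  0.02  4.86]
jar 390 0.0955 (array([427.3, 407.1]), 27.9) [0.4273 0.4059]
jar 242 0.1016 (array([606.1,  62.6]), 27.4) [0.6044 0.0586]
jar 162 0.0978 (array([429.2, 401.6]), 28.1) [0.4277 0.3984]
```

Jar A stands on the tray at height 0.096. Now jar B, and then over to T1.

>>> servo_tool([
  [0, 0, 1, 0, 0, 0, 0.6],
  [0, 0, 1, 0, 0, 0, 0.6],
  [0, 0, 1, 0, 0, 0, 0.6],
  [0, 0, 1, 0, 0, 0, 0.6],
  [0, 0, 0.8, 0, 0, 0, 0.6],
  [0, 0, 0, 0, 0, 0, 0.6],
  [0, 0, 0, 0, 0, 0, -1],
  [0, 0, 0, 0, 0, 0, -1],
])

```text
time: 9.55
position: [0.6057, 0.0691, 0.0853]
ee_rot: [0.001, -0.048, 0.999, 0.0]
wrist_force: [0.7, 0.3, -0.1]
gripper_width: 0.0617
grip_force: 0.0
```

>>> servo_tool([
  [0, 0, 0, 0, 0, 0, -1],
  [0, 0, 0, 0, 0, 0, -1],
  [0, 0, 0, 0, 0, 0, -1],
  [0, 0, -0.5, 0, 0, 0, -1],
  [0, 0, -1, 0, 0, 0, -1],
  [0, 0, -1, 0, 0, 0, -1],
  [0, 0, -1, 0, 0, 0, -1],
  [0, 0, -0.5, 0, 0, 0, -1],
])

```text
time: 10.35
position: [0.6057, 0.068, 0.207]
ee_rot: [0.002, -0.047, 0.999, 0.0]
wrist_force: [0.9, 0.1, -2.9]
gripper_width: 0.0554
grip_force: 30.0
```

>>> servo_tool([
  [0, 0, 0, 0, 0, 0, -1],
  [0, 0, 0, 0, 0, 0, -1],
])

```text
time: 10.55
position: [0.604, 0.0676, 0.2029]
ee_rot: [-0.001, -0.047, 0.999, -0.0]
wrist_force: [-0.8, -1.2, -4.0]
gripper_width: 0.0552
grip_force: 30.0
```

Run:
```python
from h import *
rel((.527,.394,.2))
```

```text
t 10.6 p [0.604  0.0676 0.2029] x [-0.996 -0.094  0.001] y [-0.094  0.996 -0.   ] z [-0.001 -0.    -1.   ] yhead 95.4 F [-0.8 -1.2 -4. ] w 0.0552 g 30.0 q [ 0.12  0.47 -0.37  1.71  0.19  1.    1.35]
 -> [0.527 0.394 0.2  ] [ 1.54 11.07  0.1 ]
```

>>> servo_tool([
  [0.14, 1, 0, 0, 0, 0, -1],
  [0.14, 1, 0, 0, 0, 0, -1],
  [0.14, 1, 0, 0, 0, 0, -1],
  [0.14, 1, 0, 0, 0, 0, -1],
  [0.14, 1, 0, 0, 0, 0, -1],
  [0.14, 1, 0, 0, 0, 0, -1],
  [0.14, 1, 0, 0, 0, 0, -1],
  [0.14, 1, 0, 0, 0, 0, -1],
])

```text
time: 11.35
position: [0.547, 0.304, 0.201]
ee_rot: [-0.002, -0.047, 0.999, -0.001]
wrist_force: [0.2, -0.5, -3.8]
gripper_width: 0.0555
grip_force: 30.0
```

>>> servo_tool([
  [0.14, 1, 0, 0, 0, 0, -1],
  [0.14, 1, 0, 0, 0, 0, -1],
  [0.14, 1, 0, 0, 0, 0, -1],
  [0, 0, 0, 0, 0, 0, -1],
  [0, 0, 1, 0, 0, 0, -1],
  [0, 0, 1, 0, 0, 0, -1],
  [0, 0, 1, 0, 0, 0, -1],
  [0, 0, 0.7, 0, 0, 0, -1],
])

```text
time: 12.15
position: [0.5255, 0.3899, 0.0879]
ee_rot: [-0.003, -0.047, 0.999, -0.002]
wrist_force: [-0.2, 0.7, -2.9]
gripper_width: 0.0552
grip_force: 30.0
```

>>> servo_tool([
  [0, 0, 0.4, 0, 0, 0, -1],
  [0, 0, 0, 0, 0, 0, -1],
  [0, 0, 0, 0, 0, 0, -1],
])

```text
time: 12.45
position: [0.5272, 0.3915, 0.0795]
ee_rot: [-0.001, -0.047, 0.999, -0.001]
wrist_force: [-0.9, 0.1, -3.5]
gripper_width: 0.0555
grip_force: 30.0
```

Run:
```python
from h import *
rel((.527,.394,.079))
```

```text
t 12.4 p [0.5272 0.3915 0.0795] x [-0.996 -0.094  0.002] y [-0.094  0.996 -0.001] z [-0.002 -0.001 -1.   ] yhead 95.4 F [-0.9  0.1 -3.5] w 0.0555 g 30.0 q [-0.41  0.71 -0.38  1.65  0.32  0.85  0.74]
 -> [0.527 0.394 0.079] [-0.    0.08  0.02]
```

>>> servo_tool([
  [0, 0, 0.1, 0, 0, 0, -1],
  [0, 0, 0, 0, 0, 0, -1],
  [0, 0, 0, 0, 0, 0, 0.6],
  [0, 0, 0, 0, 0, 0, 0.6],
  [0, 0, 0, 0, 0, 0, 0.6],
  [0, 0, 0, 0, 0, 0, 0.6],
  [0, 0, -1, 0, 0, 0, 0.6],
  [0, 0, -1, 0, 0, 0, 0.6],
])

```text
time: 13.25
position: [0.5269, 0.3917, 0.1371]
ee_rot: [-0.001, -0.047, 0.999, -0.001]
wrist_force: [1.7, 0.4, 0.5]
gripper_width: 0.0734
grip_force: 0.0
```

>>> servo_tool([
  [0, 0, -1, 0, 0, 0, 0.6],
  [0, 0, -1, 0, 0, 0, 0.6],
  [0, 0, -1, 0, 0, 0, 0.6],
  [0, 0, -1, 0, 0, 0, 0.6],
  [0, 0, 0, 0, 0, 1, 0],
  [0, 0, 0, 0, 0, 1, 0],
  [0, 0, 0, 0, 0, 1, 0],
  [0, 0, 0, 0, 0, 1, 0],
])

```text
time: 14.05
position: [0.5277, 0.3922, 0.2578]
ee_rot: [0.0, 0.194, 0.981, 0.0]
wrist_force: [0.2, -0.8, -0.5]
gripper_width: 0.048
grip_force: 0.0
```

>>> servo_tool([
  [0, 0, 0, 0, 0, 1, 0],
  [0, 0, 0, 0, 0, 1, 0],
  [0, 0, 0, 0, 0, 1, 0],
  [0, 0, 0, 0, 0, 1, 0],
  [0, 0, 0, 0, 0, 1, 0],
  [0, 0, 0, 0, 0, 1, 0],
  [0, 0, 0, 0, 0, 1, 0],
  [0, 0, 0, 0, 0, 1, 0],
])

```text
time: 14.85
position: [0.5276, 0.3923, 0.2576]
ee_rot: [-0.0, 0.625, 0.781, -0.0]
wrist_force: [0.3, -0.3, -0.2]
gripper_width: 0.046
grip_force: 0.0
```

>>> servo_tool([
  [0, 0, 0, 0, 0, 1, 0],
  [-1, 0, -0.2, 0, 0, 0.1, 0],
  [-1, 0, -0.2, 0, 0, 0, 0],
  [-1, 0, -0.2, 0, 0, 0, 0],
  [-1, 0, -0.2, 0, 0, 0, 0],
  [-1, 0, -0.2, 0, 0, 0, 0],
  [-1, 0, 0, 0, 0, 0, 0],
  [-1, 0, 0, 0, 0, 0, 0],
])

```text
time: 15.65
position: [0.5476, 0.1821, 0.2881]
ee_rot: [0.0, 0.673, 0.739, 0.0]
wrist_force: [0.4, -0.8, 0.2]
gripper_width: 0.0459
grip_force: 0.0
```

>>> servo_tool([
  [-1, 0.1, 0, 0, 0, 0, 0],
  [-1, 0.1, 0, 0, 0, 0, 0],
  [-1, 0.1, 0, 0, 0, 0, 0],
  [-1, 0.1, 0, 0, 0, 0, 0],
  [-1, 0.1, 0, 0, 0, 0, 0],
  [0, 0, 0, 0, 0, 0, 0],
  [0, 0, 0, 0, 0, 0, 0],
])

```text
time: 16.35
position: [0.5764, 0.0346, 0.2877]
ee_rot: [-0.0, 0.674, 0.739, 0.0]
wrist_force: [0.2, 1.2, -0.7]
gripper_width: 0.0458
grip_force: 0.0
```

Run:
```python
from h import *
rel((.6,.0,.3))
im,d,P=snap("top","t2"); jars(P); knobs(im,P,[(342,210),(338,277),(397,278)])
cv2.imwrite("pics/t2b.png",cv2.resize(im[180:310,300:430],None,fx=4,fy=4,interpolation=cv2.INTER_CUBIC))
```

```text
t 16.4 p [0.5764 0.0346 0.2877] x [-0.091  0.996  0.   ] y [ 0.996  0.091 -0.   ] z [-0.  0. -1.] yhead 5.2 F [ 0.2  1.2 -0.7] w 0.0458 g 0.0 q [-0.12  0.3   0.02  1.71 -0.01  1.13 -0.01]
 -> [0.6 0.  0.3] [-1.22  0.68 -0.41]
jar 384 0.0954 (array([427.9, 408.1]), 27.9) [0.4274 0.4061]
jar 362 0.0956 (array([524.4, 390.7]), 27.9) [0.5236 0.3896]
knob 51 (array([ 615.4, -158.5]), array([18.4, 20.5]), 68.4) 0.042792831780252664 disc (array([ 614.5, -153.1]), 60.2) [ 0.614  -0.1584]
knob 58 (array([ 431. , -159.6]), array([18.6, 19.5]), 3.7) 0.04381402784013815 disc (array([ 430.2, -162.6]), 58.8) [ 0.4295 -0.1591]
knob 55 (array([ 444.2, -317.8]), array([17.8, 20.2]), 13.4) 0.043333014670966986 disc (array([ 440.4, -318.9]), 58.9) [ 0.4422 -0.317 ]
```

>>> servo_tool([
  [0, 0, 0, 0, 1, 0, 0],
  [0, 0, 0, 0, 1, 0, 0],
  [0, 0, 0, 0, 1, 0, 0],
  [0, 0, 0, 0, 1, 0, 0],
  [0, 0, 0, 0, 1, 0, 0],
  [0, 0, 0, 0, 1, 0, 0],
  [0, 0, 0, 0, 1, 0, 0],
  [0, 0, 0, 0, 1, 0, 0],
])

```text
time: 17.2
position: [0.5768, 0.0364, 0.2885]
ee_rot: [-0.343, 0.596, 0.656, 0.313]
wrist_force: [0.5, 0.6, -0.9]
gripper_width: 0.0461
grip_force: 0.0
```

Run:
```python
from h import *
rel()
```

```text
t 17.2 p [0.5768 0.0364 0.2885] x [-0.055  0.567  0.822] y [0.996 0.094 0.002] z [-0.077  0.818 -0.569] yhead 5.4 F [ 0.5  0.6 -0.9] w 0.0461 g 0.0 q [ 0.42  0.58 -0.11  1.65 -0.8   1.46  0.74]
```

>>> servo_tool([
  [0, 0, 0, 0, 1, 0, 0],
  [0, 0, 0, 0, 1, 0, 0],
  [0, 0, 0, 0, 1, 0, 0],
  [0, 0, 0, 0, 1, 0, 0],
  [0, 0, 0, 0, 1, 0, 0],
  [0, 0, 0, 0, 0, 0, 0],
])

```text
time: 17.8
position: [0.5753, 0.0362, 0.2836]
ee_rot: [0.524, -0.479, -0.522, -0.473]
wrist_force: [-0.3, -0.1, -0.5]
gripper_width: 0.0457
grip_force: 0.0
```

Run:
```python
from h import *
rel()
```

```text
t 17.8 p [0.5753 0.0362 0.2836] x [0.007 0.006 1.   ] y [ 0.996  0.094 -0.008] z [-0.094  0.996 -0.005] yhead 5.4 F [-0.3 -0.1 -0.5] w 0.0457 g 0.0 q [ 0.58  0.91 -0.23  1.6  -1.04  1.75  0.91]
```

View pics/t2b.png

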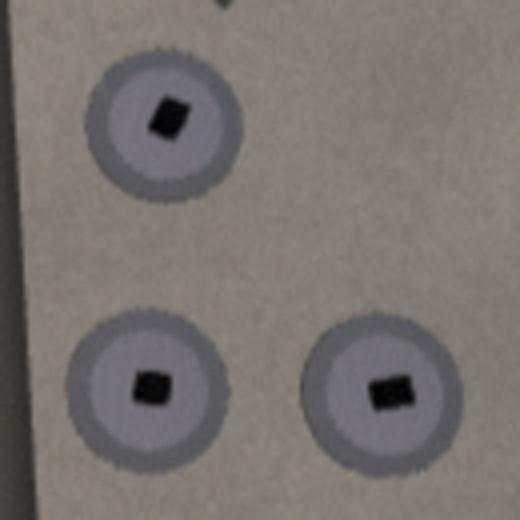

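```bash
cat >> h.py <<'E'
def sq(n,im,uv,zt=.044,w=9,s=8,thr=60,show=None):
    "fit 20x20x36 upright prism silhouette: maximise contrast over x,y,heading"
    from scipy.optimize import minimize
    K,R,t=cam(n); u0,v0=uv; c=cv2.resize(im[v0-20:v0+20,u0-20:u0+20].max(2),None,fx=s,fy=s,interpolation=cv2.INTER_CUBIC).astype(float)
    m0=(c<thr).astype(np.uint8)
    def proj(x,y,h):
        a=np.radians(h)+np.pi/4+np.arange(4)*np.pi/2; r=.01*2**.5
        q=np.array([[x+r*np.cos(k),y+r*np.sin(k),z] for z in(.008,zt) for k in a]); pc=q@R.T+t
        uvp=np.c_[pc[:,0]/pc[:,2]*K[0,0]+K[0,2],pc[:,1]/pc[:,2]*K[1,1]+K[1,2]]
        return ((uvp-[u0-20,v0-20]+.5)*s)
    def cost(p):
        m=np.zeros_like(m0); cv2.fillConvexPoly(m,cv2.convexHull(np.round(proj(*p)*16).astype(np.int32)),1,shift=4)
        return 1-(m&m0).sum()/max(1,(m|m0).sum())
    n1,lab,st,ce=cv2.connectedComponentsWithStats(m0); i=1+np.argmax(st[1:,4]); m0=(lab==i).astype(np.uint8)
    cc=np.array([ce[i][0]/s+u0-20-.5,ce[i][1]/s+v0-20-.5]); ray=R.T@np.array([(cc[0]-K[0,2])/K[0,0],(cc[1]-K[1,2])/K[1,1],1]); C=-R.T@t; g=C+ray*(.032-C[2])/ray[2]
    best=min((minimize(cost,[g[0],g[1],h],method="Nelder-Mead",options=dict(initial_simplex=[[g[0]+a,g[1]+b,h+e] for a,b,e in((0,0,0),(.004,0,0),(0,.004,0),(0,0,12))],xatol=1e-5)) for h in(-40,-20,0,20,40)),key=lambda r:r.fun)
    print(n,"knob xy",best.x[:2].round(4),"head",round((best.x[2]+45)%90-45,1),"1-IoU",round(best.fun,3))
E
python3 - <<'E'
from h import *
im=cv2.imread("pics/t2.png"); 
for uv in((342,210),(338,277),(397,278)): sq("top",im,uv)
im=cv2.imread("pics/s1.png")
for uv in((315,260),(248,280),(275,325)): sq("side",im,uv)
E
```

```text
top knob xy [ 0.6166 -0.1583] head -25.2 1-IoU 0.134
top knob xy [ 0.4315 -0.1588] head 5.9 1-IoU 0.145
top knob xy [ 0.4445 -0.3174] head 17.4 1-IoU 0.152
side knob xy [ 0.6197 -0.1558] head -25.9 1-IoU 0.133
side knob xy [ 0.4338 -0.1576] head -11.8 1-IoU 0.136
side knob xy [ 0.4468 -0.3176] head -2.7 1-IoU 0.149
```

>>> servo_tool([
  [0, 0, 0, 0, -1, 0, 0],
  [0, 0, 0, 0, -1, 0, 0],
  [0, 0, 0, 0, -1, 0, 0],
  [0, 0, 0, 0, -1, 0, 0],
  [0, 0, 0, 0, -1, 0, 0],
  [0, 0, 0, 0, -1, 0, 0],
  [0, 0, 0, 0, -1, 0, 0],
  [0, 0, 0, 0, -1, 0, 0],
])

```text
time: 18.6
position: [0.5774, 0.036, 0.2907]
ee_rot: [-0.214, 0.643, 0.708, 0.199]
wrist_force: [0.1, 0.1, -0.8]
gripper_width: 0.0459
grip_force: 0.0
```

>>> servo_tool([
  [0, 0, 0, 0, -1, 0, 0],
  [0, 0, 0, 0, -1, 0, 0],
  [0, 0, 0, 0, -1, 0, 0],
  [0, 0, 0, 0, -1, 0, 0],
  [0, 0, 0, 0, -1, 0, 0],
  [0, 0, 0, 0, -1, 0, 0],
  [0, 0, 0, 0, -1, 0, 0],
  [0, 0, 0, 0, -1, 0, 0],
])

```text
time: 19.4
position: [0.5776, 0.0377, 0.2912]
ee_rot: [0.136, 0.662, 0.728, -0.118]
wrist_force: [-0.8, -0.9, -0.2]
gripper_width: 0.0462
grip_force: 0.0
```

>>> servo_tool([
  [0, 0, 0, 0, -1, 0, 0],
  [0, 0, 0, 0, -1, 0, 0],
  [0, 0, 0, 0, -0.8, 0, 0],
  [0, 0, 0, 0, 0, 0, 0],
])

```text
time: 19.8
position: [0.5759, 0.041, 0.287]
ee_rot: [0.253, 0.63, 0.698, -0.228]
wrist_force: [0.7, 0.4, -0.6]
gripper_width: 0.046
grip_force: 0.0
```

```bash
cat >> h.py <<'E'
def grasp(g,back=0):
    o,p,R=tool(); return np.array(g)-R[:,2]*(.006+back)
E
python3 - <<'E'
from h import *
g=(.431,-.159,.031); rel(grasp(g,.06),grasp(g))
E
```

```text
t 19.8 p [0.5759 0.041  0.287 ] x [-0.079  0.764 -0.64 ] y [0.995 0.103 0.   ] z [ 0.066 -0.637 -0.768] yhead 5.9 F [ 0.7  0.4 -0.6] w 0.046 g 0.0 q [-0.56  0.44  0.11  1.71  0.62  1.32 -0.61]
 -> [ 0.4267 -0.117   0.0817] [ 0.74 -5.49  8.28]
 -> [ 0.4306 -0.1552  0.0356] [ 0.74 -5.49 10.28]
```

>>> servo_tool([
  [0.2, -1, 0.5, 0, 0, 0, 0],
  [0.2, -1, 1, 0, 0, 0, 0],
  [0.2, -1, 1, 0, 0, 0, 0],
  [0.15, -1, 1, 0, 0, 0, 0],
  [0, -1, 1, 0, 0, 0, 0],
  [0, -0.5, 1, 0, 0, 0, 0],
  [0, 0, 1, 0, 0, 0, 0],
  [0, 0, 1, 0, 0, 0, 0],
])

```text
time: 20.6
position: [0.425, -0.1063, 0.1011]
ee_rot: [0.252, 0.634, 0.695, -0.226]
wrist_force: [0.8, -1.0, -0.5]
gripper_width: 0.046
grip_force: 0.0
```

>>> servo_tool([
  [0, 0, 0.7, 0, 0, 0, 0],
  [0, 0, 0, 0, 0, 0, 0],
  [0, 0, 0, 0, 0, 0, 0],
])

```text
time: 20.9
position: [0.426, -0.1195, 0.0854]
ee_rot: [0.252, 0.634, 0.695, -0.228]
wrist_force: [0.0, -0.2, 0.7]
gripper_width: 0.0461
grip_force: 0.0
```

Run:
```python
from h import *
g=(.431,-.159,.031); rel(grasp(g,.06),grasp(g))
```

```text
t 20.9 p [ 0.426  -0.1195  0.0854] x [-0.069  0.766 -0.64 ] y [0.996 0.092 0.003] z [ 0.061 -0.637 -0.769] yhead 5.3 F [ 0.  -0.2  0.7] w 0.0461 g 0.0 q [-0.49  0.53  0.22  2.27  0.92  0.74 -1.01]
 -> [ 0.427  -0.117   0.0817] [0.14 0.04 0.04]
 -> [ 0.4306 -0.1552  0.0356] [0.14 0.04 2.04]
```

>>> servo_tool([
  [0.1, 0, 1, 0, 0, 0, 0],
  [0, 0, 1, 0, 0, 0, 0],
  [0, 0, 0, 0, 0, 0, 0],
  [0, 0, 0, 0, 0, 0, -1],
  [0, 0, 0, 0, 0, 0, -1],
  [0, 0, 0, 0, 0, 0, -1],
  [0, 0, 0, 0, 0, 0, -1],
  [0, 0, 0, 0, 0, 0, -1],
])

```text
time: 21.7
position: [0.4297, -0.1549, 0.0373]
ee_rot: [0.253, 0.633, 0.695, -0.229]
wrist_force: [-0.3, 5.9, 8.2]
gripper_width: 0.0211
grip_force: 30.0
```

>>> servo_tool([
  [0, 0, 0, 0, 0, 0, -1],
  [-0.3, 0, -0.36, 0, 0, 0, -1],
  [-0.6, 0, -0.72, 0, 0, 0, -1],
  [-0.6, 0, -0.72, 0, 0, 0, -1],
  [-0.6, 0, -0.72, 0, 0, 0, -1],
  [-0.6, 0, -0.72, 0, 0, 0, -1],
  [-0.6, 0, -0.72, 0, 0, 0, -1],
  [-0.6, 0, -0.72, 0, 0, 0, -1],
])

```text
time: 22.5
position: [0.4279, -0.1555, 0.2204]
ee_rot: [0.252, 0.633, 0.695, -0.229]
wrist_force: [1.0, -0.0, -1.6]
gripper_width: 0.0212
grip_force: 29.9
```

>>> servo_tool([
  [-0.6, 0, -0.72, 0, 0, 0, -1],
  [0, 0, 0, 0, 0, 0, -1],
  [0, 0, 0, 0, 0, 0, -1],
])

```text
time: 22.8
position: [0.4285, -0.1554, 0.2476]
ee_rot: [0.252, 0.634, 0.695, -0.229]
wrist_force: [-0.6, -0.4, -0.5]
gripper_width: 0.0211
grip_force: 29.9
```

Run:
```python
from h import *
rel(); snap("side","s3"); im,d,P=snap("top","t3"); jars(P)
```

```text
t 22.8 p [ 0.4285 -0.1554  0.2476] x [-0.07   0.765 -0.64 ] y [0.996 0.093 0.002] z [ 0.061 -0.637 -0.768] yhead 5.3 F [-0.6 -0.4 -0.5] w 0.0211 g 29.9 q [-0.42  0.17  0.23  2.21  0.79  1.02 -0.62]
jar 388 0.0955 (array([427.3, 407.6]), 28.2) [0.4273 0.406 ]
jar 364 0.0955 (array([524. , 391.1]), 27.7) [0.5236 0.3895]
```

View pics/s3.png

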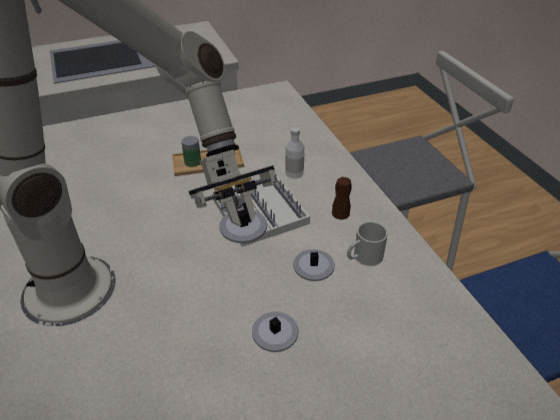

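>>> servo_tool([
  [0.75, 0.65, -0.62, 0, 0, 0, -1],
  [0.75, 0.65, -0.62, 0, 0, 0, -1],
  [0.75, 0.65, -0.62, 0, 0, 0, -1],
  [0.75, 0.65, -0.62, 0, 0, 0, -1],
  [0.75, 0.65, -0.62, 0, 0, 0, -1],
  [0.75, 0.65, -0.62, 0, 0, 0, -1],
  [0.75, 0.65, -0.62, 0, 0, 0, -1],
  [0.75, 0.65, -0.62, 0, 0, 0, -1],
])

```text
time: 23.7
position: [0.5619, 0.0923, 0.2441]
ee_rot: [0.252, 0.632, 0.695, -0.231]
wrist_force: [-0.3, -0.3, -0.3]
gripper_width: 0.0215
grip_force: 29.9
```

>>> servo_tool([
  [0.75, 0.65, -0.62, 0, 0, 0, -1],
  [0.75, 0.65, -0.62, 0, 0, 0, -1],
  [0, 0, 0, 0, 1, 0, -1],
  [0, 0, 0, 0, 1, 0, -1],
  [0, 0, 0, 0, 1, 0, -1],
  [0, 0, 0, 0, 1, 0, -1],
  [0, 0, 0, 0, 1, 0, -1],
  [0, 0, 0, 0, 1, 0, -1],
])

```text
time: 24.5
position: [0.595, 0.153, 0.2444]
ee_rot: [-0.011, 0.673, 0.739, 0.009]
wrist_force: [-0.7, -0.1, -1.9]
gripper_width: 0.021
grip_force: 29.9
```

>>> servo_tool([
  [0, 0, 0, 0, 1, 0, -1],
  [0, 0, 0, 0, 1, 0, -1],
  [0, 0, 0, 0, 1, 0, -1],
  [0, 0, 0, 0, 1, 0, -1],
  [0, 0, 0, 0, 1, 0, -1],
  [0, 0, 0, 0, 1, 0, -1],
  [0, 0, 0, 0, 1, 0, -1],
  [0, 0, 0, 0, 0, 0, -1],
])

```text
time: 25.3
position: [0.5945, 0.1483, 0.2401]
ee_rot: [-0.312, 0.615, 0.667, 0.28]
wrist_force: [-0.2, -0.3, -1.7]
gripper_width: 0.0213
grip_force: 29.9
```

```bash
cat >> h.py <<'E'
def slot(k,dz=0,h=.032,dy=0): return O+D@np.array([0,(-.081,-.027,.027,.081)[k]-(h-.004)+dy,.070+dz])
E
python3 - <<'E'
from h import *
g=slot(3,.1); rel(grasp(g),grasp(slot(3)))
for n in("top","side"):
    im,d,P=snap(n,n+"4"); m=(P[...,2]>.12)&(P[...,2]<.42); np.savez(n+"4.npz",P=P,im=im)
E
```

```text
t 25.3 p [0.5945 0.1483 0.2401] x [-0.048  0.647  0.761] y [ 0.996  0.086 -0.01 ] z [-0.072  0.758 -0.648] yhead 4.9 F [-0.2 -0.3 -1.7] w 0.0213 g 29.9 q [ 0.37  0.6  -0.32  1.71 -0.74  1.17  0.57]
 -> [0.5962 0.153  0.1739] [-1.58  0.09  1.55]
 -> [0.5962 0.153  0.0739] [-4.12  0.13  3.71]
```

View pics/side4.png

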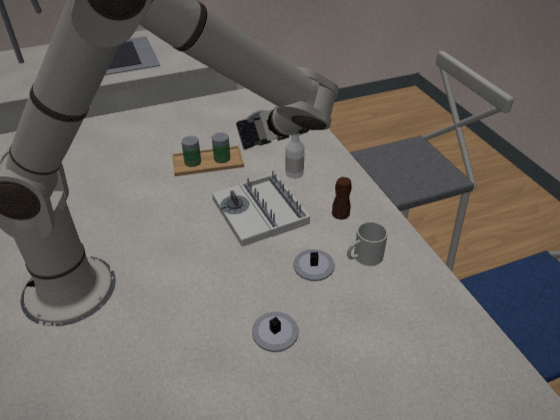

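Run:
```python
from h import *
im=cv2.imread("pics/side4.png"); a=cv2.resize(im[90:190,220:340],None,fx=5,fy=5,interpolation=cv2.INTER_CUBIC)
im=cv2.imread("pics/top4.png"); b=cv2.resize(im[150:250,150:270],None,fx=5,fy=5,interpolation=cv2.INTER_CUBIC)
K,R,t=cam("side");q=R@np.array([.594,.15,.24])+t; print(K@q/q[2])
K,R,t=cam("top");q=R@np.array([.594,.15,.24])+t; print(K@q/q[2])
cv2.imwrite("pics/c4.png",cv2.resize(cv2.convertScaleAbs(np.hstack([a,b]),alpha=1.5),(800,334)))
```

```text
[263.36107622 132.9241438    1.        ]
[220.36724533 185.87276871   1.        ]
```

View pics/c4.png

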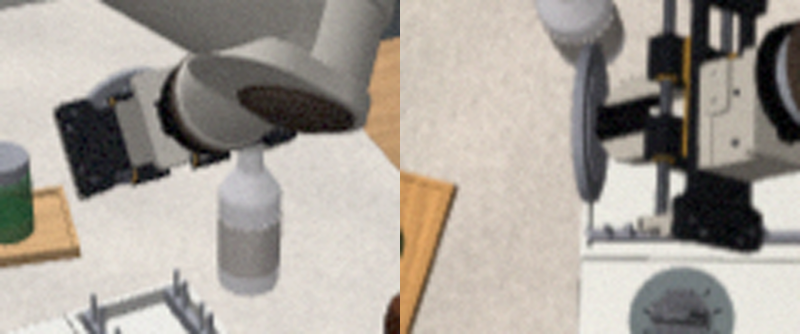

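```bash
cat >> h.py <<'E'
def lidplane(P,b):
    p=roi(P,b); p=p[(p[:,2]>.1)&(p[:,2]<.4)]; q=(p-O)@D
    m=np.ones(len(q),bool)
    for _ in range(8):
        A=np.c_[q[m][:,0],q[m][:,2],np.ones(m.sum())]; c=np.linalg.lstsq(A,q[m][:,1],rcond=None)[0]
        r=q[:,1]-np.c_[q[:,0],q[:,2],np.ones(len(q))]@c; m=abs(r-np.median(r[m]))<max(.003,1.5*np.std(r[m]))
    s=q[m]; print("plane n",m.sum(),"dy/dx,dy/dz deg",np.degrees(np.arctan(c[:2])).round(1),"x",np.percentile(s[:,0],[1,99]).round(4),"z",np.percentile(s[:,2],[1,99]).round(4),"y mean",s[:,1].mean().round(4),"std",r[m].std().round(4)); return c
E
python3 - <<'E'
from h import *
z=np.load("top4.npz"); P=z["P"]
c=lidplane(P,(199,212,160,213))
q=(P-O)@D
for v in range(165,210,8): print(v,[tuple((q[v,u]*1000).round().astype(int)) for u in range(200,216,2)])
o,p,R=tool(); g=p+R[:,2]*.006; print("grasp in dryer",((g-O)@D).round(4))
E
```

```text
plane n 332 dy/dx,dy/dz deg [-1.1  2.2] x [-0.0559  0.0461] z [0.1938 0.2904] y mean 0.0732 std 0.0011
165 [(np.int64(106), np.int64(127), np.int64(58)), (np.int64(105), np.int64(121), np.int64(60)), (np.int64(37), np.int64(80), np.int64(270)), (np.int64(37), np.int64(75), np.int64(271)), (np.int64(42), np.int64(73), np.int64(257)), (np.int64(49), np.int64(72), np.int64(235)), (np.int64(112), np.int64(97), np.int64(39)), (np.int64(115), np.int64(93), np.int64(28))]
173 [(np.int64(100), np.int64(137), np.int64(0)), (np.int64(14), np.int64(81), np.int64(284)), (np.int64(14), np.int64(76), np.int64(286)), (np.int64(16), np.int64(73), np.int64(280)), (np.int64(22), np.int64(72), np.int64(260)), (np.int64(30), np.int64(72), np.int64(232)), (np.int64(101), np.int64(103), np.int64(-1)), (np.int64(100), np.int64(97), np.int64(0))]
181 [(np.int64(77), np.int64(136), np.int64(-1)), (np.int64(-5), np.int64(79), np.int64(289)), (np.int64(-6), np.int64(75), np.int64(291)), (np.int64(0), np.int64(73), np.int64(273)), (np.int64(5), np.int64(72), np.int64(253)), (np.int64(13), np.int64(72), np.int64
[... 544 characters left out ...]
0), np.int64(278)), (np.int64(-38), np.int64(75), np.int64(278)), (np.int64(-34), np.int64(74), np.int64(260)), (np.int64(-29), np.int64(72), np.int64(242)), (np.int64(-23), np.int64(72), np.int64(218)), (np.int64(26), np.int64(97), np.int64(15)), (np.int64(-28), np.int64(60), np.int64(237))]
205 [(np.int64(7), np.int64(133), np.int64(-4)), (np.int64(7), np.int64(128), np.int64(-4)), (np.int64(-52), np.int64(78), np.int64(260)), (np.int64(-257), np.int64(-77), np.int64(1179)), (np.int64(-45), np.int64(74), np.int64(230)), (np.int64(-40), np.int64(72), np.int64(208)), (np.int64(4), np.int64(97), np.int64(12)), (np.int64(4), np.int64(92), np.int64(10))]
grasp in dryer [-0.0014  0.0525  0.2399]
```

Run:
```python
from h import *
for f in("top4","side4","top0"):
    q=((np.load(f+".npz")["P"]-O)@D).reshape(-1,3)
    for x0 in(-.042,.042):
        s=q[(abs(q[:,0]-x0)<.009)&(q[:,2]>.045)&(q[:,2]<.068)&(abs(q[:,1])<.11)]
        if len(s)>3: print(f,x0,"x",np.median(s[:,0]).round(4),"y",np.sort((s[:,1]*1000).round().astype(int)))
P=[]
for _ in range(8): robot.snapshot("top"); P.append(tool()[1])
print(np.mean(P,0).round(4),np.std(P,0).round(4))
```

```text
top4 -0.042 x -0.0433 y [-90 -90 -90 -87 -74 -74 -71 -71 -71 -37 -37 -36  69  71  72  72  73  87
  88  88  89  91  91]
side4 -0.042 x -0.0405 y [-94 -94 -94 -93 -92 -91 -91 -91 -90 -89 -76 -76 -76 -74 -73 -73 -73 -72
 -72 -71 -70 -40 -40 -39 -38 -38 -37 -37 -36 -36 -36 -35 -24 -22 -21 -19
 -19 -18 -17 -17 -17 -16 -14  15  17  18  18  18  18  18  18  19  19  19
  19  30  31  32  33  34  36  36  37  38  63  64  67  69  69  70  83  85
  86  87  87  89  89  90  90  91]
side4 0.042 x 0.0431 y [-96 -94 -93 -93 -93 -93 -93 -92 -92 -90 -90 -88 -86 -77 -76 -76 -75 -74
 -73 -73 -73 -72 -72 -72 -43 -40 -39 -38 -36 -35 -25 -23 -22 -21 -19 -19
 -18 -18 -17   9  11  12  13  13  14  15  15  15  16  17  18  19  29  31
  32  35  36  36  66  67  68  69  69  70  73  74  83  86  86  87  88  88
  89  89  89  89  90  92  92]
top0 -0.042 x -0.043 y [-90 -90 -90 -87 -74 -74 -71 -71 -71 -37 -37 -36 -34 -34 -20 -18 -18 -18
 -15  16  17  19  20  34  35  35  36  38  70  71  72  72  73  88  88  90
  90  91]
top0 0.042 x 0.0404 y [-93 -92 -90 -90 -90 -90 -73 -73 -73 -73 -71 -71 -71 -38 -36 -36 -20 -19
 -19 -17 -17 -16  16  16  17  18  19  19  33  35  35  35  38  38  70  72
  87  88  89  92]
[0.5954 0.1546 0.2466] [0.0001 0.0004 0.0006]
```

Run:
```python
from h import *
im,d,P=snap("top"); c=lidplane(P,(196,211,160,213)); q=(P-O)@D
for v in range(165,210,8): print(v,[tuple((q[v,u]*1000).round().astype(int).tolist()) for u in range(196,214,2)])
o,p,R=tool(); g=p+R[:,2]*.006; print("grasp in dryer",((g-O)@D).round(4)); rel(p+D@np.array([0,0,-.1]))
```

```text
plane n 343 dy/dx,dy/dz deg [-0.5  2.1] x [-0.0555  0.0468] z [0.1984 0.2964] y mean 0.0787 std 0.001
165 [(125, 150, -1), (110, 135, 46), (104, 127, 62), (33, 82, 282), (35, 79, 277), (43, 78, 253), (108, 106, 52), (107, 100, 55), (113, 98, 35)]
173 [(101, 149, -2), (100, 142, 1), (12, 84, 292), (12, 79, 293), (17, 78, 275), (24, 78, 251), (33, 78, 224), (100, 108, 2), (99, 102, 5)]
181 [(76, 147, 0), (-7, 87, 294), (-7, 82, 295), (-5, 79, 290), (-1, 78, 273), (6, 77, 250), (6, 73, 248), (6, 68, 250), (6, 64, 249)]
189 [(53, 147, -2), (-23, 87, 288), (-24, 82, 292), (-22, 79, 286), (-17, 78, 266), (-11, 77, 245), (-11, 73, 242), (-12, 68, 246), (-11, 64, 244)]
197 [(29, 145, 0), (30, 140, -3), (-39, 83, 281), (-38, 79, 280), (-34, 78, 260), (-28, 78, 237), (-22, 77, 210), (27, 104, 10), (26, 97, 15)]
205 [(7, 145, -4), (6, 138, 1), (-52, 86, 262), (-52, 82, 259), (-50, 79, 253), (-45, 78, 228), (3, 108, 12), (4, 103, 12), (4, 97, 10)]
grasp in dryer [-0.0007  0.0538  0.2426]
t 25.9 p [0.5955 0.1537 0.2465] x [-0.062  0.647  0.76 ] y [0.996 0.094 0.001] z [-0.071  0.757 -0.65 ] yhead 5.4 F [-0.2 -0.8 -1.6] w 0.0207 g 29.9 q [ 0.36  0.59 -0.33  1.71 -0.74  1.17  0.57]
 -> [0.5955 0.1537 0.1465] [-2.53 -0.    2.17]
```

>>> servo_tool([
  [-0.78, 0, 0.63, 0, 0, 0, -1],
  [-0.76, 0, 0.65, 0, 0, 0, -1],
  [-0.76, 0, 0.65, 0, 0, 0, -1],
  [0, 0, 0, 0, 0, 0, -1],
  [0, 0, 0, 0, 0, 0, -1],
  [0, 0, 0, 0, 0, 0, -1],
  [0, 0, 0, 0, 0, 0, -1],
])

```text
time: 26.55
position: [0.5967, 0.1524, 0.1577]
ee_rot: [-0.308, 0.611, 0.672, 0.283]
wrist_force: [-0.6, 0.5, -1.2]
gripper_width: 0.0216
grip_force: 29.9
```

```bash
cat >> h.py <<'E'
def lidtop(P,b,ymin,ymax,zmin):
    q=((roi(P,b)-O)@D); q=q[(q[:,1]>ymin)&(q[:,1]<ymax)&(q[:,2]>zmin)&(q[:,2]<.4)]
    zt=np.percentile(q[:,2],97); s=q[(q[:,2]>zt-.004)]; f=q[q[:,2]<zt-.008]
    print("n",len(q),"ztop",zt.round(4),"edge y",np.percentile(s[:,1],[5,50,95]).round(4),"edge x mean",s[:,0].mean().round(4),"face y by z",[(round(z*1e3),round(np.median(f[abs(f[:,2]-z)<.006][:,1])*1e3,1)) for z in np.arange(zt-.05,zt-.005,.012) if (abs(f[:,2]-z)<.006).sum()>3])
E
python3 - <<'E'
from h import *
im,d,P=snap("top","t5"); lidtop(P,(190,225,150,225),.068,.095,.1)
o,p,R=tool(); g=p+R[:,2]*.006; print("grasp in dryer",((g-O)@D).round(4)); rel()
E
```

```text
n 384 ztop 0.2063 edge y [0.0776 0.0809 0.0843] edge x mean -0.0004 face y by z [(156, np.float64(75.7)), (168, np.float64(76.3)), (180, np.float64(76.8)), (192, np.float64(77.6))]
grasp in dryer [0.0003 0.0523 0.1536]
t 26.6 p [0.5966 0.1523 0.1575] x [-0.062  0.647  0.76 ] y [0.996 0.093 0.003] z [-0.069  0.757 -0.65 ] yhead 5.3 F [ 0.6  0.4 -0.9] w 0.0217 g 29.9 q [ 0.36  0.72 -0.32  1.73 -0.75  1.05  0.68]
```

>>> servo_tool([
  [0.03, 0, 0.04, 0, 0.25, 0, -1],
  [-0.38, 0, 0.32, 0, 0, 0, -1],
  [-0.38, 0, 0.32, 0, 0, 0, -1],
  [-0.3, 0, 0.26, 0, 0, 0, -1],
  [-0.23, 0, 0.2, 0, 0, 0, -1],
  [0, 0, 0, 0, 0, 0, -1],
  [0, 0, 0, 0, 0, 0, -1],
  [0, 0, 0, 0, 0, 0, -1],
])

```text
time: 27.4
position: [0.5956, 0.1552, 0.1052]
ee_rot: [-0.319, 0.607, 0.667, 0.291]
wrist_force: [0.1, -1.1, -1.6]
gripper_width: 0.0211
grip_force: 29.9
```

Run:
```python
from h import *
im,d,P=snap("top","t6"); lidtop(P,(190,225,150,225),.068,.095,.085)
o,p,R=tool(); g=p+R[:,2]*.006; print("grasp in dryer",((g-O)@D).round(4)); rel()
```

```text
n 342 ztop 0.1551 edge y [0.0792 0.0831 0.0866] edge x mean -0.0037 face y by z [(105, np.float64(75.2)), (117, np.float64(78.9)), (129, np.float64(79.2)), (141, np.float64(80.0))]
grasp in dryer [-0.0002  0.0555  0.1017]
t 27.4 p [0.5958 0.1553 0.1054] x [-0.059  0.624  0.78 ] y [0.996 0.093 0.001] z [-0.072  0.776 -0.626] yhead 5.3 F [ 0.8 -0.5 -1.4] w 0.0211 g 29.9 q [ 0.37  0.82 -0.33  1.73 -0.77  1.    0.76]
```

>>> servo_tool([
  [-0.03, 0, -0.04, 0, 0, 0, -1],
  [-0.26, 0, 0.21, 0, 0, 0, -1],
  [-0.26, 0, 0.21, 0, 0, 0, -1],
  [-0.17, 0, 0.13, 0, 0, 0, -1],
  [0, 0, 0, 0, 0, 0, -1],
  [0, 0, 0, 0, 0, 0, -1],
  [0, 0, 0, 0, 0, 0, -1],
])

```text
time: 28.15
position: [0.5955, 0.1538, 0.0785]
ee_rot: [-0.32, 0.607, 0.667, 0.291]
wrist_force: [0.4, -0.4, -0.5]
gripper_width: 0.0218
grip_force: 29.9
```

Run:
```python
from h import *
im,d,P=snap("top","t6"); lidtop(P,(190,225,150,225),.068,.095,.085)
o,p,R=tool(); g=p+R[:,2]*.006; print("grasp in dryer",((g-O)@D).round(4)); rel()
```

```text
n 224 ztop 0.1292 edge y [0.0776 0.0807 0.085 ] edge x mean -0.0037 face y by z [(91, np.float64(77.8)), (103, np.float64(78.7)), (115, np.float64(79.2))]
grasp in dryer [-0.0006  0.0539  0.0749]
t 28.2 p [0.5956 0.1538 0.0787] x [-0.059  0.623  0.78 ] y [0.996 0.093 0.   ] z [-0.072  0.776 -0.626] yhead 5.3 F [-0.9 -0.5 -0.2] w 0.0214 g 29.9 q [ 0.37  0.86 -0.33  1.73 -0.77  0.98  0.79]
```

>>> servo_tool([
  [-0.08, 0, 0.06, 0, 0, 0, -1],
  [0, 0, 0, 0, 0, 0, -1],
  [0, 0, 0, 0, 0, 0, -0.25],
  [0, 0, 0, 0, 0, 0, -0.25],
  [0, 0, 0, 0, 0, 0, -0.25],
  [0, 0, 0, 0, 0, 0, -0.25],
  [0, 0, -0.5, 0, 0, 0, -0.25],
  [0, 0, -1, 0, 0, 0, -0.25],
])

```text
time: 29.0
position: [0.597, 0.1203, 0.1037]
ee_rot: [-0.322, 0.606, 0.667, 0.29]
wrist_force: [0.4, -0.0, 0.5]
gripper_width: 0.0343
grip_force: 0.0
```

>>> servo_tool([
  [0, 0, -1, 0, 0, 0, -0.25],
  [0, 0, -1, 0, 0, 0, -0.25],
  [0.8, 0, -0.6, 0, 0, 0, 0],
  [0.8, 0, -0.6, 0, 0, 0, 0],
  [0.8, 0, -0.6, 0, 0, 0, 0],
  [0, 0, 0, 0, 0, 0, 0],
  [0, 0, 0, 0, 0, 0, 0],
])

```text
time: 29.7
position: [0.6032, 0.0741, 0.2324]
ee_rot: [-0.318, 0.607, 0.667, 0.291]
wrist_force: [-0.5, -0.4, -0.4]
gripper_width: 0.0459
grip_force: 0.0
```

Run:
```python
from h import *
im,d,P=snap("top","t7"); lidtop(P,(190,225,150,225),.068,.095,.085); rel(); sq("top",im,(342,210)); sq("top",im,(397,278)); jars(P,(90,185,185,300))
im2,d,P=snap("side","s7")
a=cv2.resize(im[170:270,180:300],(480,400),interpolation=cv2.INTER_CUBIC);b=cv2.resize(im2[130:250,190:310],(320,400)[::1],interpolation=cv2.INTER_CUBIC)
cv2.imwrite("pics/c7.png",cv2.convertScaleAbs(np.hstack([a,b]),alpha=1.5))
```

```text
n 196 ztop 0.1252 edge y [0.0734 0.0767 0.0811] edge x mean -0.0003 face y by z [(87, np.float64(79.0)), (99, np.float64(75.7)), (111, np.float64(76.5))]
t 29.8 p [0.6027 0.0742 0.2312] x [-0.058  0.624  0.779] y [0.996 0.092 0.   ] z [-0.072  0.776 -0.627] yhead 5.3 F [-0.4 -0.1  0.1] w 0.0459 g 0.0 q [ 0.46  0.65 -0.29  1.65 -0.71  1.27  0.66]
top knob xy [ 0.6168 -0.1584] head -27.7 1-IoU 0.158
top knob xy [ 0.4584 -0.3401] head 24.6 1-IoU 0.725
jar 393 0.0953 (array([427.5, 407.9]), 28.3) [0.4273 0.4058]
jar 364 0.0952 (array([524.2, 391. ]), 27.6) [0.5238 0.3895]
```

View pics/c7.png

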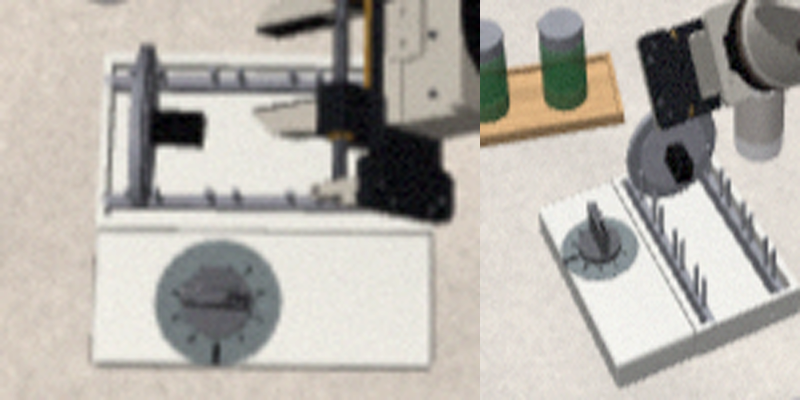

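The left crop shows lid B upright in slot 3, and the right crop confirms it, with its knob towards −y. Next is lid C (heading about 17°).

>>> servo_tool([
  [0, 0, 0, 0, -1, 0, 0],
  [0, 0, 0, 0, -1, 0, 0],
  [0, 0, 0, 0, -1, 0, 0],
  [0, 0, 0, 0, -1, 0, 0],
  [0, 0, 0, 0, -1, 0, 0],
  [0, 0, 0, 0, -1, 0, 0],
  [0, 0, 0, 0, -1, 0, 0],
  [0, 0, 0, 0, -0.4, 0, 0],
])

```text
time: 30.6
position: [0.6021, 0.0782, 0.2306]
ee_rot: [-0.002, 0.672, 0.741, 0.001]
wrist_force: [-1.2, 1.2, -0.7]
gripper_width: 0.0456
grip_force: 0.0
```

>>> servo_tool([
  [0, 0, 0, 0, 0, -1, 0],
  [0, 0, 0, 0, 0, -0.7, 0],
  [0, 0, 0, 0, -1, 0, 0],
  [0, 0, 0, 0, -1, 0, 0],
  [0, 0, 0, 0, -1, 0, 0],
  [0, 0, 0, 0, -1, 0, 0],
  [0, 0, 0, 0, -1, 0, 0],
  [0, 0, 0, 0, -0.8, 0, 0],
])

```text
time: 31.4
position: [0.6022, 0.076, 0.2301]
ee_rot: [0.274, 0.558, 0.757, -0.202]
wrist_force: [0.7, 0.3, -0.1]
gripper_width: 0.0457
grip_force: 0.0
```

>>> servo_tool([
  [0, 0, 0, 0, 0, 0, 0],
  [0, 0, 0, 0, 0, 0, 0],
  [0, 0, 0, 0, 0, 0, 0],
])

```text
time: 31.7
position: [0.6032, 0.0733, 0.2315]
ee_rot: [0.272, 0.561, 0.756, -0.201]
wrist_force: [0.8, -0.5, 0.9]
gripper_width: 0.0461
grip_force: 0.0
```

Run:
```python
from h import *
im,d,P=snap("top"); sq("top",im,(397,278)); sq("top",im,(342,210)); knobs(im,P,[(342,210),(397,278)])
g=(.4445,-.3174,.031); rel(grasp(g,.06),grasp(g))
```

```text
top knob xy [ 0.4441 -0.3179] head 16.1 1-IoU 0.181
top knob xy [ 0.6167 -0.1585] head -28.0 1-IoU 0.162
knob 48 (array([ 615. , -157.7]), array([18.1, 18.9]), 77.0) 0.04344896936515265 disc (array([ 610.4, -157.6]), 59.4) [ 0.6139 -0.1581]
knob 55 (array([ 444.2, -317.4]), array([17.7, 20.2]), 15.7) 0.043967259192474184 disc (array([ 439.6, -317.2]), 58.5) [ 0.4422 -0.3172]
t 31.8 p [0.6033 0.0731 0.2318] x [-0.222  0.739 -0.636] y [0.957 0.29  0.002] z [ 0.186 -0.608 -0.772] yhead 16.8 F [-0.1 -0.8  0.5] w 0.0462 g 0.0 q [-0.59  0.5   0.09  1.76  0.69  1.16 -0.59]
 -> [ 0.4322 -0.2773  0.0819] [-4.19 -8.85  9.9 ]
 -> [ 0.4434 -0.3138  0.0356] [-4.19 -8.85 11.9 ]
```

>>> servo_tool([
  [-0.35, -0.74, 0.82, 0, 0, 0, 0],
  [-0.35, -0.74, 0.82, 0, 0, 0, 0],
  [-0.35, -0.74, 0.82, 0, 0, 0, 0],
  [-0.35, -0.74, 0.82, 0, 0, 0, 0],
  [-0.35, -0.74, 0.82, 0, 0, 0, 0],
  [-0.35, -0.74, 0.82, 0, 0, 0, 0],
  [-0.35, -0.74, 0.82, 0, 0, 0, 0],
  [-0.35, -0.74, 0.82, 0, 0, 0, 0],
])

```text
time: 32.55
position: [0.4883, -0.161, 0.1332]
ee_rot: [0.272, 0.561, 0.755, -0.2]
wrist_force: [-0.2, -0.2, 0.9]
gripper_width: 0.0459
grip_force: 0.0
```

>>> servo_tool([
  [-0.35, -0.74, 0.82, 0, 0, 0, 0],
  [-0.35, -0.74, 0.82, 0, 0, 0, 0],
  [-0.35, -0.74, 0.82, 0, 0, 0, 0],
  [-0.34, -0.71, 0.88, 0, 0, 0, 0],
  [0, 0, 0, 0, 0, 0, 0],
  [0, 0, 0, 0, 0, 0, 0],
  [0, 0, 0, 0, 0, 0, 0],
  [0, 0, 0, 0, 0, 0, 0],
])

```text
time: 33.35
position: [0.4342, -0.2753, 0.0823]
ee_rot: [0.273, 0.56, 0.756, -0.2]
wrist_force: [0.2, 0.1, 0.1]
gripper_width: 0.0459
grip_force: 0.0
```

Run:
```python
from h import *
g=(.4445,-.3175,.031); rel(grasp(g,.06),grasp(g))
```

```text
t 33.4 p [ 0.4342 -0.2753  0.0823] x [-0.224  0.738 -0.636] y [0.956 0.294 0.004] z [ 0.189 -0.608 -0.771] yhead 17.1 F [0.2 0.1 0.1] w 0.0459 g 0.0 q [-0.29  0.54  0.47  2.37  1.57  0.4  -1.14]
 -> [ 0.432  -0.2774  0.0819] [-0.03 -0.09  0.04]
 -> [ 0.4434 -0.3139  0.0356] [-0.03 -0.09  2.04]
```

>>> servo_tool([
  [0, -0.06, 1, 0, 0, 0, 0],
  [0, 0, 1, 0, 0, 0, 0],
  [0, 0, 0, 0, 0, 0, 0],
  [0, 0, 0, 0, 0, 0, -1],
  [0, 0, 0, 0, 0, 0, -1],
  [0, 0, 0, 0, 0, 0, -1],
  [0, 0, 0, 0, 0, 0, -1],
  [0, 0, 0, 0, 0, 0, -1],
])

```text
time: 34.15
position: [0.4429, -0.3125, 0.0363]
ee_rot: [0.273, 0.56, 0.757, -0.2]
wrist_force: [-1.3, 5.0, 8.5]
gripper_width: 0.02
grip_force: 30.0
```

Run:
```python
from h import *
g=(.4445,-.3175,.031); rel(grasp(g))
```

```text
t 34.1 p [ 0.4429 -0.3125  0.0363] x [-0.225  0.737 -0.637] y [0.956 0.294 0.002] z [ 0.189 -0.608 -0.771] yhead 17.1 F [-1.3  5.   8.5] w 0.02 g 30.0 q [-0.17  0.68  0.43  2.32  1.9   0.37 -1.44]
 -> [ 0.4434 -0.3139  0.0356] [-0.02  0.    0.05]
```

>>> servo_tool([
  [0, 0, 0, 0, 0, 0, -1],
  [-0.3, 0, -0.36, 0, 0, 0, -1],
  [-0.6, 0, -0.72, 0, 0, 0, -1],
  [-0.6, 0, -0.72, 0, 0, 0, -1],
  [-0.6, 0, -0.72, 0, 0, 0, -1],
  [-0.6, 0, -0.72, 0, 0, 0, -1],
  [-0.6, 0, -0.72, 0, 0, 0, -1],
  [-0.6, 0, -0.72, 0, 0, 0, -1],
])

```text
time: 34.95
position: [0.4417, -0.3134, 0.218]
ee_rot: [0.272, 0.56, 0.757, -0.2]
wrist_force: [0.8, -0.2, -0.6]
gripper_width: 0.0198
grip_force: 30.0
```

>>> servo_tool([
  [-0.6, 0, -0.72, 0, 0, 0, -1],
  [0, 0, 0, 0, 0, 0, -1],
  [0, 0, 0, 0, 0, 0, -1],
  [0, 0, 0, 0, 0, 0, -1],
])

```text
time: 35.35
position: [0.4415, -0.3138, 0.244]
ee_rot: [0.271, 0.56, 0.757, -0.201]
wrist_force: [-0.2, 0.2, -1.6]
gripper_width: 0.0198
grip_force: 30.0
```

Run:
```python
from h import *
rel((.62,.03,.26),slot(2,.18)); im,d,P=snap("top"); jars(P)
```

```text
t 35.4 p [ 0.4415 -0.3138  0.244 ] x [-0.226  0.738 -0.636] y [ 0.956  0.293 -0.001] z [ 0.186 -0.608 -0.772] yhead 17.0 F [-0.2  0.2 -1.6] w 0.0198 g 30.0 q [-0.31  0.15  0.56  2.26  0.99  0.61 -0.27]
 -> [0.62 0.03 0.26] [ 6.77  9.04 -6.28]
 -> [0.6009 0.1038 0.25  ] [ 8.94  9.15 -7.64]
jar 388 0.0957 (array([427.6, 407.6]), 27.9) [0.4271 0.406 ]
jar 362 0.0954 (array([524.1, 391.4]), 28.0) [0.5237 0.3896]
jar 60 0.103 (array([566.3, 177.9]), 23.7) [0.561  0.1788]
```

>>> servo_tool([
  [0.74, 0.76, -0.64, 0, 0, 0, -1],
  [0.74, 0.76, -0.64, 0, 0, 0, -1],
  [0.74, 0.76, -0.64, 0, 0, 0, -1],
  [0.74, 0.76, -0.64, 0, 0, 0, -1],
  [0.74, 0.76, -0.64, 0, 0, 0, -1],
  [0.74, 0.76, -0.64, 0, 0, 0, -1],
  [0.74, 0.76, -0.64, 0, 0, 0, -1],
  [0.74, 0.76, -0.64, 0, 0, 0, -1],
])

```text
time: 36.2
position: [0.5479, -0.035, 0.2491]
ee_rot: [0.272, 0.559, 0.757, -0.202]
wrist_force: [-0.3, -0.7, -0.4]
gripper_width: 0.0195
grip_force: 30.0
```

>>> servo_tool([
  [0.74, 0.76, -0.64, 0, 0, 0, -1],
  [0.74, 0.76, -0.64, 0, 0, 0, -1],
  [0.74, 0.76, -0.64, 0, 0, 0, -1],
  [0.74, 0.76, -0.64, 0, 0, 0, -1],
  [0, 0, 0, 0, 1, 0, -1],
  [0, 0, 0, 0, 1, 0, -1],
  [0, 0, 0, 0, 1, 0, -1],
  [0, 0, 0, 0, 1, 0, -1],
])

```text
time: 37.0
position: [0.6007, 0.103, 0.2517]
ee_rot: [0.083, 0.591, 0.8, -0.062]
wrist_force: [0.2, -1.2, -1.9]
gripper_width: 0.0196
grip_force: 30.0
```

>>> servo_tool([
  [0, 0, 0, 0, 1, 0, -1],
  [0, 0, 0, 0, 0.8, 0, -1],
  [0, 0, 0, 0, 0, 1, -1],
  [0, 0, 0, 0, 0, 0.7, -1],
  [0, 0, 0, 0, 1, 0, -1],
  [0, 0, 0, 0, 1, 0, -1],
  [0, 0, 0, 0, 1, 0, -1],
  [0, 0, 0, 0, 1, 0, -1],
])

```text
time: 37.8
position: [0.6007, 0.1021, 0.2518]
ee_rot: [-0.18, 0.654, 0.717, 0.163]
wrist_force: [-0.7, 0.3, -2.0]
gripper_width: 0.02
grip_force: 30.0
```

>>> servo_tool([
  [0, 0, 0, 0, 1, 0, -1],
  [0, 0, 0, 0, 1, 0, -1],
  [0, 0, 0, 0, 1, 0, -1],
  [0, 0, 0, 0, 0.4, 0, -1],
  [0, 0, 0, 0, 0, 0, -1],
  [0, 0, 0, 0, 0, 0, -1],
  [0, 0, 0, 0, 0, 0, -1],
  [0, 0, 0, 0, 0, 0, -1],
])

```text
time: 38.6
position: [0.6011, 0.1042, 0.2546]
ee_rot: [-0.319, 0.606, 0.668, 0.291]
wrist_force: [-0.0, 0.4, -2.4]
gripper_width: 0.0197
grip_force: 30.0
```

Run:
```python
from h import *
im,d,P=snap("top","t8"); rel(grasp(slot(2,.08)),grasp(slot(2))); o,p,R=tool(); g=(p+R[:,2]*.006-O)@D; print("grasp dryer",g.round(4))
lidtop(P,(195,260,150,225),g[1]+.015,g[1]+.042,.16)
```

```text
t 38.6 p [0.6011 0.1039 0.2545] x [-0.061  0.625  0.779] y [0.995 0.095 0.002] z [-0.073  0.775 -0.627] yhead 5.5 F [-0.1 -0.8 -0.5] w 0.0198 g 30.0 q [ 0.27  0.59 -0.09  1.67 -0.83  1.32  0.69]
 -> [0.6013 0.0992 0.1538] [-2.72 -0.01  1.98]
 -> [0.6013 0.0992 0.0738] [-4.79 -0.02  3.66]
grasp dryer [2.000e-04 3.800e-03 2.508e-01]
n 366 ztop 0.3029 edge y [0.0274 0.0303 0.0343] edge x mean -0.0027 face y by z [(253, np.float64(24.3)), (265, np.float64(26.8)), (277, np.float64(27.0)), (289, np.float64(28.5))]
```

>>> servo_tool([
  [-0.8, 0, 0.6, 0, 0, 0, -1],
  [-0.8, 0, 0.6, 0, 0, 0, -1],
  [-0.8, 0, 0.6, 0, 0, 0, -1],
  [-0.8, 0, 0.6, 0, 0, 0, -1],
  [0, 0, 0, 0, 0, 0, -1],
  [0, 0, 0, 0, 0, 0, -1],
  [0, 0, 0, 0, 0, 0, -1],
  [0, 0, 0, 0, 0, 0, -1],
])

```text
time: 39.45
position: [0.6025, 0.0987, 0.1356]
ee_rot: [-0.318, 0.607, 0.667, 0.292]
wrist_force: [-0.7, 1.1, -0.9]
gripper_width: 0.0199
grip_force: 30.0
```

Run:
```python
from h import *
im,d,P=snap("top","t8"); rel(grasp(slot(2))); o,p,R=tool(); g=(p+R[:,2]*.006-O)@D; print("grasp dryer",g.round(4))
lidtop(P,(195,260,150,225),g[1]+.015,g[1]+.042,.1)
```

```text
t 39.5 p [0.6023 0.0986 0.1354] x [-0.061  0.624  0.779] y [0.996 0.093 0.003] z [-0.071  0.776 -0.627] yhead 5.3 F [ 0.6  0.3 -2.2] w 0.0199 g 30.0 q [ 0.29  0.76 -0.1   1.69 -0.85  1.19  0.84]
 -> [0.6013 0.0992 0.0738] [-1.59 -0.04  1.3 ]
grasp dryer [ 0.0009 -0.0016  0.1316]
n 270 ztop 0.1839 edge y [0.0219 0.0247 0.0275] edge x mean -0.0022 face y by z [(134, np.float64(17.4)), (146, np.float64(21.0)), (158, np.float64(21.4)), (170, np.float64(22.7))]
```

>>> servo_tool([
  [0.04, 0, 0.05, 0, 0, 0, -1],
  [-0.31, 0, 0.25, 0, 0, 0, -1],
  [-0.31, 0, 0.25, 0, 0, 0, -1],
  [-0.16, 0, 0.13, 0, 0, 0, -1],
  [0, 0, 0, 0, 0, 0, -1],
  [0, 0, 0, 0, 0, 0, -1],
  [0, 0, 0, 0, 0, 0, -1],
])

```text
time: 40.2
position: [0.6014, 0.1006, 0.1036]
ee_rot: [-0.319, 0.607, 0.667, 0.291]
wrist_force: [0.5, 0.2, -1.2]
gripper_width: 0.0198
grip_force: 30.0
```

Run:
```python
from h import *
im,d,P=snap("top","t8"); rel(grasp(slot(2))); o,p,R=tool(); g=(p+R[:,2]*.006-O)@D; print("grasp dryer",g.round(4))
lidtop(P,(195,260,150,225),g[1]+.015,g[1]+.042,.08)
```

```text
t 40.2 p [0.6015 0.1005 0.1038] x [-0.058  0.624  0.779] y [0.996 0.093 0.   ] z [-0.072  0.776 -0.627] yhead 5.3 F [-0.  -0.3 -1.4] w 0.0203 g 30.0 q [ 0.29  0.81 -0.1   1.69 -0.86  1.15  0.88]
 -> [0.6013 0.0991 0.0738] [-0.81 -0.01  0.59]
grasp dryer [0.0003 0.0003 0.1   ]
n 253 ztop 0.1525 edge y [0.0231 0.0275 0.0305] edge x mean -0.0023 face y by z [(102, np.float64(21.7)), (114, np.float64(22.8)), (126, np.float64(23.3)), (138, np.float64(25.4))]
```

Inside the tines with no contact. I lower the rest, release and back off.

>>> servo_tool([
  [-0.25, 0, 0.2, 0, 0, 0, -1],
  [-0.25, 0, 0.2, 0, 0, 0, -1],
  [-0.22, 0, 0.18, 0, 0, 0, -1],
  [-0.05, 0, 0.04, 0, 0, 0, -1],
  [0, 0, 0, 0, 0, 0, -1],
  [0, 0, 0, 0, 0, 0, -1],
  [0, 0, 0, 0, 0, 0, -1],
])

```text
time: 40.95
position: [0.6022, 0.1016, 0.0747]
ee_rot: [-0.319, 0.607, 0.666, 0.292]
wrist_force: [3.8, 2.2, 5.1]
gripper_width: 0.0198
grip_force: 30.0
```

Run:
```python
from h import *
im,d,P=snap("top","t8"); rel(grasp(slot(2))); lidtop(P,(195,260,150,225),.015,.042,.08)
```

```text
t 41.0 p [0.6022 0.1016 0.0747] x [-0.059  0.622  0.78 ] y [0.996 0.092 0.002] z [-0.071  0.777 -0.625] yhead 5.3 F [4.2 3.  4.5] w 0.0198 g 30.0 q [ 0.29  0.86 -0.11  1.69 -0.87  1.13  0.91]
 -> [0.6013 0.0991 0.0738] [-0.08 -0.04 -0.04]
n 168 ztop 0.124 edge y [0.0251 0.0279 0.0307] edge x mean -0.0012 face y by z [(86, np.float64(24.5)), (98, np.float64(24.3)), (110, np.float64(26.3))]
```

>>> servo_tool([
  [0, 0, 0, 0, 0, 0, -0.25],
  [0, 0, 0, 0, 0, 0, -0.25],
  [0, 0, 0, 0, 0, 0, -0.25],
  [0, 0, 0, 0, 0, 0, -0.25],
  [0, 0, -0.5, 0, 0, 0, -0.25],
  [0, 0, -1, 0, 0, 0, -0.25],
  [0, 0, -1, 0, 0, 0, -0.25],
  [0, 0, -1, 0, 0, 0, -0.25],
])

```text
time: 41.8
position: [0.6088, 0.0172, 0.1408]
ee_rot: [-0.319, 0.608, 0.667, 0.291]
wrist_force: [-0.1, 0.2, -0.7]
gripper_width: 0.0345
grip_force: 0.0
```

>>> servo_tool([
  [0.8, 0, -0.6, 0, 0, 0, 0],
  [0.8, 0, -0.6, 0, 0, 0, 0],
  [0.8, 0, -0.6, 0, 0, 0, 0],
  [0, 0, 0, 0, -1, 0, 0],
  [0, 0, 0, 0, -1, 0, 0],
  [0, 0, 0, 0, -1, 0, 0],
  [0, 0, 0, 0, -1, 0, 0],
  [0, 0, 0, 0, -1, 0, 0],
])

```text
time: 42.6
position: [0.609, 0.0205, 0.2314]
ee_rot: [-0.105, 0.667, 0.731, 0.098]
wrist_force: [-0.5, 0.6, -1.0]
gripper_width: 0.0459
grip_force: 0.0
```

>>> servo_tool([
  [0, 0, 0, 0, -1, 0, 0],
  [0, 0, 0, 0, -1, 0, 0],
  [0, 0, 0, 0, -0.4, 0, 0],
  [0, 0, 0, 0, 0, 1, 0],
  [0, 0, 0, 0, 0, 1, 0],
  [0, 0, 0, 0, 0, 1, 0],
  [0, 0, 0, 0, 0, 1, 0],
  [0, 0, 0, 0, 0, 0.4, 0],
])

```text
time: 43.4
position: [0.6084, 0.0212, 0.2304]
ee_rot: [-0.002, 0.844, 0.536, 0.001]
wrist_force: [-0.5, 0.4, -0.4]
gripper_width: 0.046
grip_force: 0.0
```

>>> servo_tool([
  [0, 0, 0, 0, -1, 0, 0],
  [0, 0, 0, 0, -1, 0, 0],
  [0, 0, 0, 0, -1, 0, 0],
  [0, 0, 0, 0, -1, 0, 0],
  [0, 0, 0, 0, -1, 0, 0],
  [0, 0, 0, 0, -0.8, 0, 0],
  [0, 0, 0, 0, 0, 0, 0],
  [0, 0, 0, 0, 0, 0, 0],
])

```text
time: 44.2
position: [0.6085, 0.0218, 0.2295]
ee_rot: [0.181, 0.793, 0.506, -0.286]
wrist_force: [0.4, -0.4, 0.2]
gripper_width: 0.0458
grip_force: 0.0
```

Run:
```python
from h import *
im,d,P=snap("top","t9"); lidtop(P,(195,260,150,225),.010,.042,.08); sq("top",im,(342,210)); knobs(im,P,[(342,210)]);jars(P,(90,185,185,300))
im,d,P=snap("side","s9"); sq("side",im,(315,260))
g=(.6165,-.1583,.031); rel(grasp(g,.06),grasp(g))
```

```text
n 466 ztop 0.3931 edge y [0.0123 0.0212 0.0357] edge x mean 0.0266 face y by z [(343, np.float64(15.8)), (355, np.float64(12.0)), (367, np.float64(26.6)), (379, np.float64(22.9))]
top knob xy [ 0.6164 -0.1582] head -27.8 1-IoU 0.164
knob 50 (array([ 615. , -157.5]), array([17.8, 20.1]), 73.6) 0.04407131160941409 disc (array([ 616.5, -157.9]), 56.9) [ 0.6139 -0.1581]
side knob xy [ 0.6197 -0.1558] head -26.0 1-IoU 0.137
t 44.3 p [0.6087 0.0202 0.2309] x [ 0.327  0.699 -0.636] y [ 0.906 -0.424 -0.001] z [-0.27  -0.576 -0.772] yhead -25.1 F [0.2 0.2 0.7] w 0.0461 g 0.0 q [-0.59  0.74  0.41  1.41  0.26  1.48 -0.73]
 -> [ 0.6344 -0.1203  0.0819] [0.16 2.77 6.3 ]
 -> [ 0.6181 -0.1548  0.0356] [0.16 2.77 8.3 ]
```

>>> servo_tool([
  [0, 0.5, 0.4, 0, 0, 0, 0],
  [0, 0.5, 0.8, 0, 0, 0, 0],
  [0, 0.5, 1, 0, 0, 0, 0],
  [0, 0.5, 1, 0, 0, 0, 0],
  [0.1, 0.5, 1, 0, 0, 0, 0],
  [0.06, 0.27, 1, 0, 0, 0, 0],
  [0, 0, 1, 0, 0, 0, 0],
  [0, 0, 0.1, 0, 0, 0, 0],
])

```text
time: 45.1
position: [0.6306, -0.1246, 0.0787]
ee_rot: [0.18, 0.794, 0.504, -0.29]
wrist_force: [-0.5, -0.5, 0.2]
gripper_width: 0.0461
grip_force: 0.0
```

>>> servo_tool([
  [0, 0, 0, 0, 0, 0, 0],
  [0, 0, 0, 0, 0, 0, 0],
  [0, 0, 0, 0, 0, 0, 0],
])

```text
time: 45.4
position: [0.636, -0.1172, 0.0821]
ee_rot: [0.182, 0.793, 0.507, -0.285]
wrist_force: [0.3, -0.1, 0.3]
gripper_width: 0.046
grip_force: 0.0
```

Run:
```python
from h import *
g=(.6165,-.1583,.031); rel(grasp(g,.06),grasp(g))
im,d,P=snap("top"); jars(P); lidtop(P,(195,225,150,225),.070,.095,.08);  lidtop(P,(215,245,150,225),.010,.042,.08); sq("top",im,(342,210))
```

```text
t 45.4 p [ 0.636  -0.1172  0.0821] x [ 0.324  0.701 -0.635] y [ 0.908 -0.42  -0.001] z [-0.267 -0.577 -0.772] yhead -24.8 F [ 0.3 -0.1  0.3] w 0.046 g 0.0 q [-0.41  0.92  0.42  1.47  0.28  1.18 -0.67]
 -> [ 0.6341 -0.1203  0.082 ] [-0.09 -0.01  0.08]
 -> [ 0.6181 -0.1548  0.0356] [-0.09 -0.01  2.08]
jar 364 0.0954 (array([525.4, 390.1]), 28.3) [0.5237 0.3894]Traceback (most recent call last):
  File "<stdin>", line 3, in <module>
  File "h.py", line 69, in lidtop
    zt=np.percentile(q[:,2],97); s=q[(q[:,2]>zt-.004)]; f=q[q[:,2]<zt-.008]
    return _quantile_unchecked(
        a, q, axis, out, overwrite_input, method, keepdims, weights)
    return _ureduce(a,
                    func=_quantile_ureduce_func,
    ...<5 lines>...
                    overwrite_input=overwrite_input,
                    method=method)
    r = func(a, **kwargs)
    result = _quantile(arr,
                       quantiles=q,
    ...<2 lines>...
                       out=out,
                       weights=wgt)
    slices_having_nans = np.isnan(arr[-1, ...])
                                  ~~~^^^^^^^^^
IndexError: index -1 is out of bounds for axis 0 with size 0
```

Arm occludes the rack; carry on with the grasp.

>>> servo_tool([
  [-0.09, 0, 1, 0, 0, 0, 0],
  [0, 0, 1, 0, 0, 0, 0],
  [0, 0, 0.05, 0, 0, 0, 0],
  [0, 0, 0, 0, 0, 0, -1],
  [0, 0, 0, 0, 0, 0, -1],
  [0, 0, 0, 0, 0, 0, -1],
  [0, 0, 0, 0, 0, 0, -1],
  [0, 0, 0, 0, 0, 0, -1],
])

```text
time: 46.25
position: [0.6179, -0.1549, 0.0358]
ee_rot: [0.181, 0.793, 0.507, -0.285]
wrist_force: [0.5, 2.2, 3.6]
gripper_width: 0.0203
grip_force: 30.0
```

Run:
```python
from h import *
g=(.6165,-.1583,.031); rel(grasp(g))
```

```text
t 46.2 p [ 0.6179 -0.1549  0.0358] x [ 0.323  0.7   -0.636] y [ 0.907 -0.42  -0.002] z [-0.269 -0.577 -0.771] yhead -24.9 F [0.5 2.2 3.6] w 0.0203 g 30.0 q [-0.37  0.97  0.42  1.52  0.29  1.07 -0.68]
 -> [ 0.6181 -0.1548  0.0356] [0.01 0.   0.  ]
```

>>> servo_tool([
  [0, 0, 0, 0, 0, 0, -1],
  [-0.3, 0, -0.36, 0, 0, 0, -1],
  [-0.6, 0, -0.72, 0, 0, 0, -1],
  [-0.6, 0, -0.72, 0, 0, 0, -1],
  [-0.6, 0, -0.72, 0, 0, 0, -1],
  [-0.6, 0, -0.72, 0, 0, 0, -1],
  [-0.6, 0, -0.72, 0, 0, 0, -1],
  [-0.6, 0, -0.72, 0, 0, 0, -1],
])

```text
time: 47.05
position: [0.6161, -0.1574, 0.2192]
ee_rot: [0.181, 0.793, 0.506, -0.287]
wrist_force: [0.9, -0.4, -1.1]
gripper_width: 0.0204
grip_force: 29.9
```

>>> servo_tool([
  [-0.6, 0, -0.72, 0, 0, 0, -1],
  [0, 0, 0, 0, 0, 0, -1],
  [0, 0, 0, 0, 0, 0, -1],
  [0, 0, 0, 0, 0, 0, -1],
])

```text
time: 47.45
position: [0.616, -0.1568, 0.2445]
ee_rot: [0.18, 0.793, 0.507, -0.287]
wrist_force: [0.1, 1.2, -1.1]
gripper_width: 0.0201
grip_force: 29.9
```

Run:
```python
from h import *
rel(slot(1,.18)); im,d,P=snap("top"); jars(P)
```

```text
t 47.5 p [ 0.616  -0.1568  0.2445] x [ 0.322  0.7   -0.638] y [ 0.907 -0.422 -0.005] z [-0.273 -0.577 -0.77 ] yhead -25.0 F [ 0.1  1.2 -1.1] w 0.0201 g 29.9 q [-0.4   0.7   0.48  1.48  0.33  1.34 -0.54]
 -> [0.606 0.05  0.25 ] [ 4.6  -3.21 -4.03]
jar 388 0.0954 (array([427.9, 406.9]), 27.6) [0.4274 0.4058]
jar 366 0.0954 (array([524.5, 390.7]), 27.4) [0.5235 0.3893]
```

>>> servo_tool([
  [0.77, -0.53, -0.67, 0, 0, 0, -1],
  [0.77, -0.53, -0.67, 0, 0, 0, -1],
  [0.77, -0.53, -0.67, 0, 0, 0, -1],
  [0.77, -0.53, -0.67, 0, 0, 0, -1],
  [0.77, -0.53, -0.67, 0, 0, 0, -1],
  [0.77, -0.53, -0.67, 0, 0, 0, -1],
  [0, 0, 0, 0, 1, 0, -1],
  [0, 0, 0, 0, 1, 0, -1],
])

```text
time: 48.3
position: [0.6074, 0.0537, 0.2472]
ee_rot: [0.118, 0.82, 0.527, -0.19]
wrist_force: [0.3, -1.1, -1.4]
gripper_width: 0.0204
grip_force: 29.9
```

>>> servo_tool([
  [0, 0, 0, 0, 1, 0, -1],
  [0, 0, 0, 0, 1, 0, -1],
  [0, 0, 0, 0, 1, 0, -1],
  [0, 0, 0, 0, 0.8, 0, -1],
  [0, 0, 0, 0, 0, -1, -1],
  [0, 0, 0, 0, 0, -1, -1],
  [0, 0, 0, 0, 0, -1, -1],
  [0, 0, 0, 0, 0, -1, -1],
])

```text
time: 49.1
position: [0.6068, 0.0494, 0.2491]
ee_rot: [-0.003, 0.689, 0.724, 0.0]
wrist_force: [-0.0, -0.1, -0.8]
gripper_width: 0.0202
grip_force: 29.9
```

>>> servo_tool([
  [0, 0, 0, 0, 0, -0.42, -1],
  [0, 0, 0, 0, 1, 0, -1],
  [0, 0, 0, 0, 1, 0, -1],
  [0, 0, 0, 0, 1, 0, -1],
  [0, 0, 0, 0, 1, 0, -1],
  [0, 0, 0, 0, 1, 0, -1],
  [0, 0, 0, 0, 1, 0, -1],
  [0, 0, 0, 0, 1, 0, -1],
])

```text
time: 49.9
position: [0.6076, 0.0488, 0.2497]
ee_rot: [-0.305, 0.613, 0.674, 0.277]
wrist_force: [0.3, 0.3, -1.1]
gripper_width: 0.0203
grip_force: 29.9
```

>>> servo_tool([
  [0, 0, 0, 0, 0.35, 0, -1],
  [0, 0, 0, 0, 0, 0, -1],
  [0, 0, 0, 0, 0, 0, -1],
  [0, 0, 0, 0, 0, 0, -1],
  [0, 0, 0, 0, 0, 0, -1],
])

```text
time: 50.4
position: [0.6081, 0.0513, 0.2519]
ee_rot: [-0.317, 0.606, 0.67, 0.289]
wrist_force: [-0.3, 0.8, -1.6]
gripper_width: 0.0201
grip_force: 29.9
```

Run:
```python
from h import *
im,d,P=snap("top","t10"); rel(grasp(slot(1,.06)),grasp(slot(1))); o,p,R=tool(); g=(p+R[:,2]*.006-O)@D; print("grasp dryer",g.round(4))
lidtop(P,(210,290,150,225),g[1]+.015,g[1]+.042,.16)
cv2.imwrite("pics/c10.png",cv2.convertScaleAbs(cv2.resize(im[150:270,180:310],None,fx=4.6,fy=4.6,interpolation=cv2.INTER_CUBIC),alpha=1.5))
```

```text
t 50.5 p [0.608  0.0511 0.2518] x [-0.063  0.629  0.775] y [0.995 0.098 0.002] z [-0.074  0.771 -0.632] yhead 5.6 F [ 0.3 -0.4 -0.6] w 0.0203 g 29.9 q [ 0.29  0.63 -0.01  1.61 -0.81  1.4   0.73]
 -> [0.6064 0.0454 0.1338] [-3.16 -0.08  2.34]
 -> [0.6064 0.0454 0.0738] [-4.71 -0.08  3.61]
grasp dryer [ 0.0021 -0.0495  0.248 ]
n 290 ztop 0.3015 edge y [-0.0252 -0.0228 -0.0205] edge x mean 0.0011 face y by z [(252, np.float64(-31.3)), (264, np.float64(-27.4)), (276, np.float64(-24.4)), (288, np.float64(-24.8))]
```

View pics/c10.png

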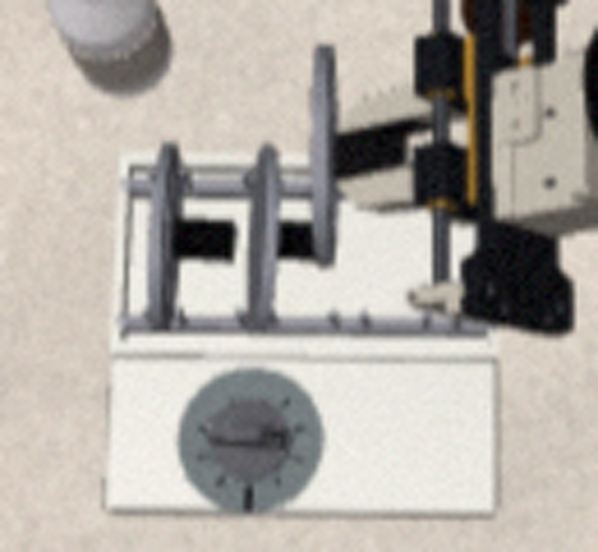

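>>> servo_tool([
  [-0.08, -0.05, -0.1, 0, 0, 0, -1],
  [-0.78, 0, 0.63, 0, 0, 0, -1],
  [-0.78, 0, 0.63, 0, 0, 0, -1],
  [-0.78, 0, 0.63, 0, 0, 0, -1],
  [-0.76, 0, 0.64, 0, 0, 0, -1],
  [0, 0, 0, 0, 0, 0, -1],
  [0, 0, 0, 0, 0, 0, -1],
  [0, 0, 0, 0, 0, 0, -1],
])

```text
time: 51.25
position: [0.6078, 0.0458, 0.1326]
ee_rot: [-0.317, 0.607, 0.669, 0.29]
wrist_force: [-0.3, 0.2, 0.0]
gripper_width: 0.0205
grip_force: 29.9
```

Run:
```python
from h import *
im,d,P=snap("top","t11"); rel(grasp(slot(1))); o,p,R=tool(); g=(p+R[:,2]*.006-O)@D; print("grasp dryer",g.round(4))
lidtop(P,(210,290,150,225),g[1]+.015,g[1]+.042,.13)
```

```text
t 51.3 p [0.6079 0.0458 0.1328] x [-0.063  0.629  0.775] y [0.995 0.095 0.003] z [-0.072  0.772 -0.632] yhead 5.5 F [-0.2 -0.5 -0.8] w 0.0197 g 29.9 q [ 0.3   0.79 -0.02  1.64 -0.84  1.27  0.88]
 -> [0.6064 0.0454 0.0738] [-1.53 -0.06  1.24]
grasp dryer [ 0.0015 -0.0547  0.129 ]
n 190 ztop 0.1836 edge y [-0.0309 -0.0282 -0.0257] edge x mean -0.0028 face y by z [(134, np.float64(-36.1)), (146, np.float64(-29.8)), (158, np.float64(-30.4)), (170, np.float64(-29.9))]
```

>>> servo_tool([
  [-0.31, 0, 0.25, 0, 0, 0, -1],
  [-0.31, 0, 0.25, 0, 0, 0, -1],
  [-0.15, 0, 0.12, 0, 0, 0, -1],
  [0, 0, 0, 0, 0, 0, -1],
  [0, 0, 0, 0, 0, 0, -1],
  [0, 0, 0, 0, 0, 0, -1],
])

```text
time: 51.9
position: [0.6069, 0.0459, 0.1012]
ee_rot: [-0.318, 0.607, 0.668, 0.289]
wrist_force: [-0.1, -0.4, -0.6]
gripper_width: 0.0202
grip_force: 29.9
```

Run:
```python
from h import *
im,d,P=snap("top","t11"); rel(grasp(slot(1))); lidtop(P,(210,290,150,225),-.042,-.012,.11)
```

```text
t 52.0 p [0.607  0.0458 0.1013] x [-0.06   0.628  0.776] y [0.995 0.095 0.   ] z [-0.074  0.772 -0.631] yhead 5.5 F [ 0.5 -0.2 -1.2] w 0.0205 g 29.9 q [ 0.31  0.84 -0.03  1.64 -0.84  1.24  0.91]
 -> [0.6064 0.0454 0.0738] [-0.72 -0.02  0.57]
n 148 ztop 0.1518 edge y [-0.0318 -0.0292 -0.0245] edge x mean -0.0039 face y by z [(114, np.float64(-32.8)), (126, np.float64(-30.8)), (138, np.float64(-28.5))]
```

>>> servo_tool([
  [-0.22, 0, 0.22, 0, 0, 0, -1],
  [-0.24, 0, 0.19, 0, 0, 0, -1],
  [-0.18, 0, 0.15, 0, 0, 0, -1],
  [-0.05, 0, 0.04, 0, 0, 0, -1],
  [0, 0, 0, 0, 0, 0, -1],
  [0, 0, 0, 0, 0, 0, -1],
  [0, 0, 0, 0, 0, 0, -1],
])

```text
time: 52.65
position: [0.607, 0.0467, 0.0738]
ee_rot: [-0.317, 0.607, 0.668, 0.289]
wrist_force: [2.9, -0.1, 0.4]
gripper_width: 0.0201
grip_force: 30.0
```

Run:
```python
from h import *
im,d,P=snap("top","t11"); rel(grasp(slot(1))); lidtop(P,(210,290,150,225),-.042,-.012,.09)
```

```text
t 52.7 p [0.6071 0.0467 0.0739] x [-0.061  0.629  0.775] y [0.995 0.095 0.001] z [-0.073  0.772 -0.632] yhead 5.4 F [ 3.2 -0.5  0.5] w 0.0198 g 30.0 q [ 0.31  0.88 -0.03  1.63 -0.85  1.21  0.94]
 -> [0.6064 0.0454 0.0738] [-0.03 -0.03 -0.03]
n 129 ztop 0.1258 edge y [-0.0308 -0.0282 -0.0254] edge x mean -0.0034 face y by z [(88, np.float64(-27.6)), (100, np.float64(-30.3)), (112, np.float64(-28.0))]
```

>>> servo_tool([
  [0, 0, 0, 0, 0, 0, -0.25],
  [0, 0, 0, 0, 0, 0, -0.25],
  [0, 0, 0, 0, 0, 0, -0.25],
  [0, 0, 0, 0, 0, 0, -0.25],
  [0, 0, -0.5, 0, 0, 0, -0.25],
  [0, 0, -1, 0, 0, 0, -0.25],
  [0, 0, -1, 0, 0, 0, -0.25],
  [0, 0, -1, 0, 0, 0, -0.25],
])

```text
time: 53.5
position: [0.6144, -0.0362, 0.1413]
ee_rot: [-0.318, 0.608, 0.668, 0.289]
wrist_force: [0.2, -0.6, -0.4]
gripper_width: 0.0342
grip_force: 0.0
```

>>> servo_tool([
  [0.8, 0, -0.6, 0, 0, 0, 0],
  [0.8, 0, -0.6, 0, 0, 0, 0],
  [0.8, 0, -0.6, 0, 0, 0, 0],
  [0.8, 0, -0.6, 0, 0, 0, 0],
  [0, 0, 0, 0, -1, 0, 0],
  [0, 0, 0, 0, -1, 0, 0],
  [0, 0, 0, 0, -1, 0, 0],
  [0, 0, 0, 0, -1, 0, 0],
])

```text
time: 54.3
position: [0.6143, -0.0313, 0.2615]
ee_rot: [-0.147, 0.66, 0.725, 0.135]
wrist_force: [-0.5, 1.4, 0.6]
gripper_width: 0.046
grip_force: 0.0
```

>>> servo_tool([
  [0, 0, 0, 0, -1, 0, 1],
  [0, 0, 0, 0, -1, 0, 1],
  [0, 0, 0, 0, -1, 0, 1],
  [0, 0, 0, 0, -0.35, 0, 1],
  [0, 0, 0, 0, 0, -1, 1],
  [0, 0, 0, 0, 0, -1, 1],
  [0, 0, 0, 0, 0, -1, 1],
  [0, 0, 0, 0, 0, -1, 1],
])

```text
time: 55.1
position: [0.6138, -0.0305, 0.2607]
ee_rot: [-0.001, 0.476, 0.88, 0.002]
wrist_force: [0.9, 0.4, -0.2]
gripper_width: 0.0916
grip_force: 0.0
```

>>> servo_tool([
  [0, 0, 0, 0, 0, -1, 1],
  [0, 0, 0, 0, 0, -1, 1],
  [0, 0, 0, 0, 0, -1, 1],
  [0, 0, 0, 0, 0, -1, 1],
  [0, 0, 0, 0, 0, -1, 1],
  [0, 0, 0, 0, 0, -1, 1],
  [0, 0, 0, 0, 0, -1, 1],
  [0, 0, 0, 0, 0, -1, 1],
])

```text
time: 55.9
position: [0.6138, -0.0307, 0.2607]
ee_rot: [-0.0, 0.016, 1.0, 0.002]
wrist_force: [1.2, 0.1, -0.0]
gripper_width: 0.0918
grip_force: 0.0
```

>>> servo_tool([
  [0, 0, 0, 0, 0, -1, 1],
  [0, 0, 0, 0, 0, -0.1, 1],
  [0, 0, 0, 0, 0, 0, 1],
  [0, 0, 0, 0, 0, 0, 1],
  [0, 0, 0, 0, 0, 0, 1],
])

```text
time: 56.4
position: [0.614, -0.0297, 0.2599]
ee_rot: [-0.0, -0.047, 0.999, 0.003]
wrist_force: [0.2, -0.5, 0.1]
gripper_width: 0.0918
grip_force: 0.0
```

```bash
cat >> h.py <<'E'
def dial(P,b=(212,258,225,268)):
    d=roi(P,b); g=near(d[(d[:,2]>.056)&(d[:,2]<.075)],.026); print("dial",len(g),rect(g),g.mean(0).round(4)); return g
E
python3 - <<'E'
from h import *
im,d,P=snap("top","t12"); jars(P,(90,185,185,300)); dial(P)
for a in(.068,.014,-.04): 
    try: lidtop(P,(190,290,150,225),a,a+.028,.09)
    except Exception as e: print("hidden")
c=O+D@np.array([-.1125,.0302,0]); print(c); rel(c+D@np.array([.018,.036,.23]))
E
```

```text
jar 393 0.0955 (array([420.8, 389.3]), 27.4) [0.4208 0.3879]
jar 365 0.0953 (array([524.6, 390.9]), 27.4) [0.5238 0.3895]
dial 71 (array([486.4, 124.3]), array([10. , 43.2]), 0.6) [0.4859 0.1242 0.0661]
n 188 ztop 0.1237 edge y [0.0736 0.0763 0.0811] edge x mean -0.0004 face y by z [(86, np.float64(81.4)), (98, np.float64(75.8)), (110, np.float64(77.0))]
n 99 ztop 0.1223 edge y [0.0148 0.0153 0.0163] edge x mean 0.0008 face y by z [(96, np.float64(20.8)), (108, np.float64(18.2))]
n 111 ztop 0.1249 edge y [-0.0384 -0.0358 -0.033 ] edge x mean -0.0022 face y by z [(87, np.float64(-29.5)), (99, np.float64(-30.3)), (111, np.float64(-33.2))]
[0.48595721 0.12427879 0.        ]
t 56.5 p [ 0.6139 -0.0296  0.2599] x [-0.995 -0.095  0.   ] y [-0.095  0.995  0.006] z [-0.001  0.005 -1.   ] yhead 95.5 F [-0.1 -0.1 -1.1] w 0.0924 g 0.0 q [ 0.06  0.4  -0.07  1.64  0.03  1.1   1.65]
 -> [0.5005 0.1618 0.23  ] [3.16 6.71 1.03]
```

Run:
```python
from h import *
im2,d,P2=snap("side","s12"); im=cv2.imread("pics/t12.png")
a=cv2.resize(im[160:260,195:300],(420,400),interpolation=cv2.INTER_CUBIC);b=cv2.resize(im2[130:250,200:315],(380,400),interpolation=cv2.INTER_CUBIC)
cv2.imwrite("pics/c12.png",cv2.convertScaleAbs(np.hstack([a,b]),alpha=1.5))
im,d,P=snap("top"); q=(P-O)@D
for v in (190,197,204): print(v,[tuple((q[v,u]*1000).round().astype(int).tolist()) for u in range(204,262,2) if q[v,u,2]>.075])
```

```text
190 [(19, 77, 119), (20, 73, 117), (29, 24, 84), (20, 16, 117), (19, 11, 121), (26, -29, 95), (-36, -44, 334), (-38, -48, 340)]
197 [(0, 76, 123), (4, 73, 106), (9, 24, 86), (-1, 15, 126), (0, 10, 122), (5, -30, 103), (0, -36, 125)]
204 [(-17, 81, 118), (-17, 76, 117), (-13, 74, 97), (-8, 72, 77), (-8, 66, 78), (-8, 61, 77), (-8, 56, 78), (-8, 50, 78), (-8, 45, 79), (-8, 40, 77), (-12, 22, 96), (-18, 15, 120), (-17, 10, 117), (-7, 8, 75), (-15, -30, 110), (-17, -36, 119), (-8, -40, 81)]
```

View pics/c12.png

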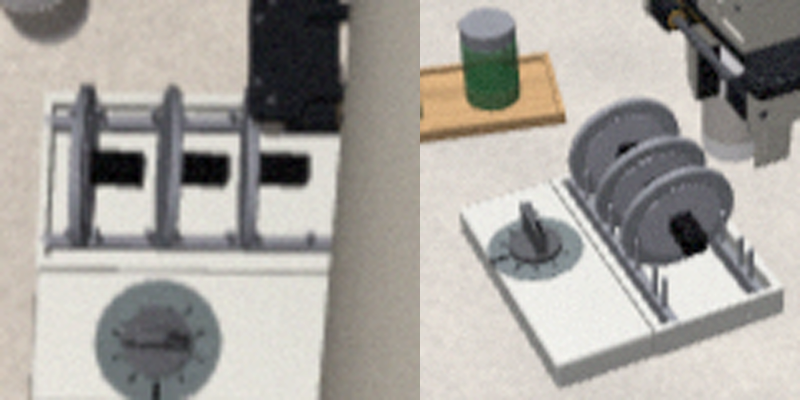

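All three lids stand in their slots, with only the natural play of the tines. Jar A was nudged but is still upright inside the tray. Next is the dial: swing the bar with one finger, then close the jaws at the final orientation to align it. Closing along dryer y keeps the gripper clear of the lids.

>>> servo_tool([
  [0.4, 0.84, 0, 0, 0, 0, 1],
  [0.4, 0.84, 0, 0, 0, 0, 1],
  [0.4, 0.84, 0, 0, 0, 0, 1],
  [0.4, 0.84, 0, 0, 0, 0, 1],
  [0.4, 0.84, 0, 0, 0, 0, 1],
  [0.4, 0.84, 0, 0, 0, 0, 1],
  [0.4, 0.84, 0, 0, 0, 0, 1],
  [0.36, 0.83, 0, 0, 0, 0, 1],
])

```text
time: 57.35
position: [0.4994, 0.1626, 0.2611]
ee_rot: [-0.0, -0.048, 0.999, 0.003]
wrist_force: [-0.1, 0.4, 0.2]
gripper_width: 0.0916
grip_force: 0.0
```

>>> servo_tool([
  [0, 0, 1, 0, 0, 0, 1],
  [0, 0, 1, 0, 0, 0, 1],
  [0, 0, 1, 0, 0, 0, 1],
  [0, 0, 0, 0, 0, 0, 1],
  [0, 0, 0, 0, 0, 0, 1],
  [0, 0, 0, 0, 0, 0, 1],
])

```text
time: 57.95
position: [0.5014, 0.1626, 0.1726]
ee_rot: [0.001, -0.048, 0.999, 0.003]
wrist_force: [-0.3, -0.2, 0.7]
gripper_width: 0.0911
grip_force: 0.0
```

Run:
```python
from h import *
c=O+D@np.array([-.1125,.0302,0]); rel(c+D@np.array([.018,.036,.07]))
```

```text
t 58.0 p [0.5014 0.1626 0.1726] x [-0.995 -0.096 -0.002] y [-0.096  0.995  0.006] z [ 0.002  0.006 -1.   ] yhead 95.5 F [-0.3 -0.2  0.7] w 0.0911 g 0.0 q [-0.22  0.35 -0.17  1.94  0.07  0.85  1.24]
 -> [0.5005 0.1618 0.07  ] [ 0.04 -0.04  3.42]
```

>>> servo_tool([
  [0, 0, 0.9, 0, 0, 0, 1],
  [0, 0, 0.9, 0, 0, 0, 1],
  [0, 0, 0.9, 0, 0, 0, 1],
  [0, 0, 0.7, 0, 0, 0, 1],
  [0, 0, 0, 0, 0, 0, 1],
  [0, 0, 0, 0, 0, 0, 1],
])

```text
time: 58.55
position: [0.5011, 0.163, 0.0703]
ee_rot: [0.001, -0.048, 0.999, 0.003]
wrist_force: [1.1, 0.3, 0.6]
gripper_width: 0.092
grip_force: 0.0
```

>>> servo_tool([
  [0.15, 0, 0, 0, 0, 0, 1],
  [0.15, 0, 0, 0, 0, 0, 1],
  [0.15, 0, 0, 0, 0, 0, 1],
  [0.15, 0, 0, 0, 0, 0, 1],
  [0, 0, 0, 0, 0, 0, 1],
  [0, 0, 0, 0, 0, 0, 1],
])

```text
time: 59.15
position: [0.4834, 0.1608, 0.0704]
ee_rot: [0.001, -0.048, 0.999, 0.003]
wrist_force: [2.5, -1.2, 1.7]
gripper_width: 0.0916
grip_force: 1.4
```

Run:
```python
from h import *
im,d,P=snap("side","s13"); rel(); p=P.reshape(-1,3); c=np.array([.486,.1243]); g=p[(np.hypot(*(p[:,:2]-c).T)<.027)&(p[:,2]>.054)&(p[:,2]<.074)]; print(len(g),rect(g))
```

```text
t 59.2 p [0.4831 0.1608 0.07  ] x [-0.995 -0.096 -0.002] y [-0.096  0.995  0.006] z [ 0.001  0.006 -1.   ] yhead 95.5 F [ 2.1 -0.8  2.4] w 0.0917 g 1.3 q [-0.25  0.49 -0.15  2.04  0.12  0.62  1.19]
44 (array([482.4, 106.3]), array([15.9, 32.8]), 49.9)
```

>>> servo_tool([
  [0, 0, -1, 0, 0, 0, 1],
  [0, 0, -1, 0, 0, 0, 1],
  [0, 0, -1, 0, 0, 0, 1],
  [0, -0.6, 0, 0, 0, 0, 1],
  [0, -0.6, 0, 0, 0, 0, 1],
  [0, 0, 0, 0, 0, 0, 1],
  [0, 0, 0, 0, 0, 0, 1],
])

```text
time: 59.9
position: [0.4849, 0.1249, 0.1585]
ee_rot: [-0.001, -0.048, 0.999, 0.003]
wrist_force: [-0.3, 0.6, 0.3]
gripper_width: 0.0917
grip_force: 0.0
```

Run:
```python
from h import *
for n in("top","side"):
    im,d,P=snap(n,n[0]+"14"); p=P.reshape(-1,3); c=np.array([.486,.1243]); g=p[(np.hypot(*(p[:,:2]-c).T)<.027)&(p[:,2]>.054)&(p[:,2]<.074)]; print(n,len(g),rect(g) if len(g)>4 else '')
c=O+D@np.array([-.1125,.0302,0]); rel(c+[0,0,.07])
```

```text
top 0 
side 84 (array([487.7, 122.2]), array([47.6, 13.6]), 31.5)
t 60.0 p [0.4851 0.1258 0.1585] x [-0.995 -0.098  0.001] y [-0.098  0.995  0.006] z [-0.002  0.006 -1.   ] yhead 95.6 F [ 0.3 -0.3 -0.2] w 0.0917 g 0.0 q [-0.16  0.33 -0.17  2.01  0.07  0.8   1.3 ]
 -> [0.486  0.1243 0.07  ] [-0.03 -0.07  2.95]
```

>>> servo_tool([
  [-0.03, -0.05, 0, 0, 0, 0, 1],
  [0, 0, 1, 0, 0, 0, 1],
  [0, 0, 1, 0, 0, 0, 1],
  [0, 0, 0.95, 0, 0, 0, 1],
  [0, 0, 0, 0, 0, 0, 1],
  [0, 0, 0, 0, 0, 0, -0.4],
  [0, 0, 0, 0, 0, 0, -0.4],
  [0, 0, 0, 0, 0, 0, -0.4],
])

```text
time: 60.8
position: [0.4879, 0.1242, 0.0718]
ee_rot: [0.001, -0.048, 0.999, 0.003]
wrist_force: [-0.1, 0.1, -1.1]
gripper_width: 0.0723
grip_force: 0.0
```

>>> servo_tool([
  [0, 0, 0, 0, 0, 0, -0.4],
  [0, 0, 0, 0, 0, 0, -0.6],
  [0, 0, 0, 0, 0, 0, -0.8],
  [0, 0, 0, 0, 0, 0, -1],
  [0, 0, 0, 0, 0, 0, -1],
  [0, 0, 0, 0, 0, 0, -1],
  [0, 0, 0, 0, 0, 0, -1],
])

```text
time: 61.5
position: [0.4869, 0.1245, 0.0703]
ee_rot: [0.0, -0.048, 0.999, 0.003]
wrist_force: [1.2, 4.4, -0.4]
gripper_width: 0.0163
grip_force: 4.6
```

Run:
```python
from h import *
c=O+D@np.array([-.1125,.0302,0]); rel(c+[0,0,.07])
```

```text
t 61.5 p [0.4869 0.1245 0.0703] x [-0.995 -0.097 -0.   ] y [-0.097  0.995  0.007] z [-0.     0.007 -1.   ] yhead 95.5 F [ 1.2  4.4 -0.4] w 0.0163 g 4.6 q [-0.18  0.48 -0.14  2.05  0.1   0.61  1.27]
 -> [0.486  0.1243 0.07  ] [ 0.03 -0.    0.01]
```

Still closing (16 mm); a few more rows, then release and look.

>>> servo_tool([
  [0, 0, 0, 0, 0, 0, -1],
  [0, 0, 0, 0, 0, 0, -1],
  [0, 0, 0, 0, 0, 0, -1],
  [0, 0, 0, 0, 0, 0, -1],
  [0, 0, 0, 0, 0, 0, -1],
])

```text
time: 62.0
position: [0.4873, 0.1249, 0.0704]
ee_rot: [0.001, -0.049, 0.999, 0.003]
wrist_force: [2.2, 4.7, -3.1]
gripper_width: 0.0098
grip_force: 29.9
```

>>> servo_tool([
  [0, 0, 0, 0, 0, 0, 0],
  [0, 0, 0, 0, 0, 0, 0],
  [0, 0, 0, 0, 0, 0, 0],
  [0, 0, 0, 0, 0, 0, 0],
  [0, 0, -1, 0, 0, 0, 0],
  [0, 0, -1, 0, 0, 0, 0],
  [0, 0, -1, 0, 0, 0, 0],
  [0, 0, -1, 0, 0, 0, 0],
])

```text
time: 62.8
position: [0.4864, 0.1226, 0.1913]
ee_rot: [-0.001, -0.048, 0.999, 0.003]
wrist_force: [0.5, -0.3, -0.4]
gripper_width: 0.046
grip_force: 0.0
```

>>> servo_tool([
  [0, 0, -1, 0, 0, 0, 0],
  [0, 0, -1, 0, 0, 0, 0],
  [0, -1, 0, 0, 0, 0, 0],
  [0, -1, 0, 0, 0, 0, 0],
  [0, -1, 0, 0, 0, 0, 0],
  [0, -1, 0, 0, 0, 0, 0],
  [0, -1, 0, 0, 0, 0, 0],
  [0, -1, 0, 0, 0, 0, 0],
])

```text
time: 63.6
position: [0.5038, -0.0579, 0.2492]
ee_rot: [-0.0, -0.048, 0.999, 0.003]
wrist_force: [0.2, -0.2, 0.6]
gripper_width: 0.0462
grip_force: 0.0
```

>>> servo_tool([
  [0, -1, 0, 0, 0, 0, 0],
  [0, -1, 0, 0, 0, 0, 0],
  [0, -1, 0, 0, 0, 0, 0],
  [0, 0, 0, 0, 0, 0, 0],
  [0, 0, 0, 0, 0, 0, 0],
  [0, 0, 0, 0, 0, 0, 0],
])

```text
time: 64.2
position: [0.5126, -0.1449, 0.2485]
ee_rot: [-0.0, -0.049, 0.999, 0.003]
wrist_force: [0.2, -0.1, 0.2]
gripper_width: 0.0459
grip_force: 0.0
```

Run:
```python
from h import *
ims=[]
for n,b in(("top",(95,295,170,290)),("side",(160,320,120,250))):
    im,d,P=snap(n,n[0]+"15"); p=P.reshape(-1,3); c=np.array([.486,.1243]); g=p[(np.hypot(*(p[:,:2]-c).T)<.027)&(p[:,2]>.054)&(p[:,2]<.074)]; print(n,len(g),rect(g) if len(g)>4 else '')
    if n=="top": jars(P,(90,185,185,300)); im=im[175:275,195:300]
    else: im=im[130:250,190:316]
    ims.append(cv2.resize(im,(400,400),interpolation=cv2.INTER_CUBIC))
cv2.imwrite("pics/c15.png",cv2.convertScaleAbs(np.hstack(ims),alpha=1.5)); rel()
```

```text
top 79 (array([486.4, 124.6]), array([43.3, 10.4]), 6.7)
jar 392 0.0957 (array([421.6, 389.1]), 28.1) [0.4208 0.3877]
jar 366 0.0951 (array([523.8, 391. ]), 27.8) [0.5234 0.3893]
side 90 (array([489.2, 122.2]), array([43.1, 13. ]), 6.0)
t 64.3 p [ 0.5129 -0.1446  0.2487] x [-0.995 -0.098  0.   ] y [-0.098  0.995  0.006] z [-0.001  0.006 -1.   ] yhead 95.6 F [-1.  -0.3 -0.8] w 0.046 g 0.0 q [ 0.22  0.26  0.    1.86 -0.01  1.02  1.9 ]
```

View pics/c15.png

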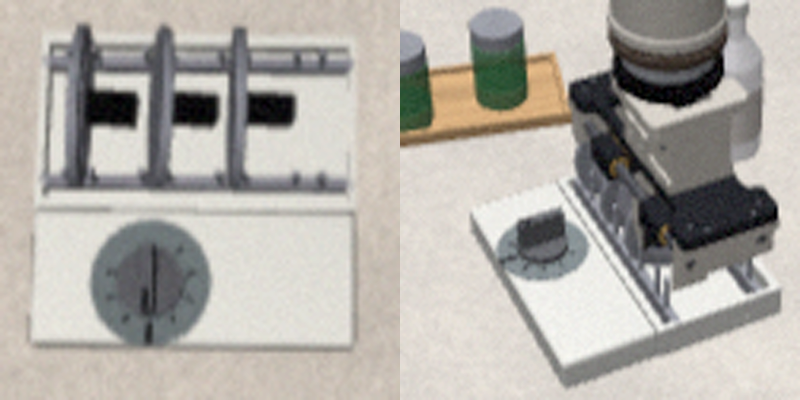

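Run:
```python
from h import *
print(robot.close_job())
```

```text
the job is handed in; nothing more can be done
None
```

The job is handed in at about 64 s: both jars stand upright on the tray, the three lids present stand in slots 1, 2 and 3 (leaning slightly in the play of the tines), and the dial is at the long mark to about 1°; one jar was knocked during the run and ended close to the tray's rim but still flat on the tray.

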